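# Free the knife under the rack pieces

### The job

The yellow knife has slid underneath the three pieces that lie across the wooden rack. First clear the pieces off onto the small wooden board as one neat pile lengthwise in its white frame, widest at the bottom and narrowest on top; then lay the knife in the white frame on the green cutting mat, along the mat; and last put each piece back across the rack where and as it lay. Leave the loupe and the red tin alone, and do not lift the knife before the whole pile stands.

Things in the scene. Friction and masses are not known exactly. Their poses are not given: they have to be found in the camera images.
- rack: Fixed wooden rack, 154 mm (own x) x 290 mm (own y); origin: centre of underside. 5 mm base and two battens along y, tops at z 25 mm, with an open 82 mm channel between. The three pieces lie across the battens, about 85 mm apart, in any order; each goes back to where it lay at the start (within 14 mm, within 0.26 rad of square). The knife lies on the channel floor (z 5 mm) under them.
- block: Dark cast spacing block, the widest piece: 60 mm wide (own x), 116 mm long (own y), 18 mm thick, 0.38 kg or so. Origin at the centre of its underside. Starts across the rack.
- bar: Dark flat steel bar with a round black mark near one end, the middle piece: 34 mm wide (own x), 112 mm long (own y), 10 mm thick. Origin at the centre of its underside. Starts across the rack.
- folder: Cream bone folder, the narrowest piece, a flat smooth stick: 20 mm wide (own x), 146 mm long (own y), 8 mm thick. Origin at the centre of its underside. Starts across the rack.
- knife: Yellow cutter knife, flat: 24 mm wide (own x), 182 mm long (own y), 13 to 17 mm thick. Origin: centre of underside. The blade is the last 30 mm at the own -y end; the handle runs from y -61 to +91 mm: grip it near y +15 mm. Starts along the rack's channel beneath the pieces, with about 25 mm free on each side: go in with the fingers part open (40 mm).
- board: Fixed small brown wooden board, 150 mm (own x) x 100 mm (own y), 10 mm high, with a white frame of 124 x 68 mm round its middle. Origin at the centre of its underside. The pile is built here, lengths along own x (block centre within 15 mm of the board's, each higher piece's centre within 12 mm of the one below, each turned less than 0.21 rad).
- mat: Fixed green cutting mat with pale grid, 240 (own x) x 120 mm (own y), 3 mm high, white frame 196 x 38 mm round its middle. Origin: centre of underside. Knife goes along own x, either way round (centre within 15 mm, turned under 0.21 rad). Board and mat lie left and right of the rack, either way. Beware: a fixed machine stands at x 0.57-0.9, y -0.33 to -0.5, up to 0.31 m high.
- loupe: Black round loupe, 37 mm across, 38 mm high, standing loose near the robot. A bystander: not to be moved. Origin at the centre of its underside.
- ink_tin: Red round ink tin, 69 mm across, 50 mm high, standing loose near the robot. A bystander: not to be moved. Origin at the centre of its underside.

How it is judged:
On the way, in this order (a step that is already met when the one before it is completed fails the run):
1. the three pieces stand as one pile on the board, block below, bar on it, folder on top, released (horizontal distance between block and board below 0.015 m and z of block in the frame of board between 0.006 and 0.014 m and angle between the y axis of block and the x axis of board, either way round below 0.21 rad and horizontal distance between bar and block below 0.012 m and z of bar in the frame of block between 0.014 and 0.022 m and angle between the y axis of bar and the y axis of block, either way round below 0.21 rad and horizontal distance between folder and bar below 0.012 m and z of folder in the frame of bar between 0.006 and 0.014 m and angle between the y axis of folder and the y axis of bar, either way round below 0.21 rad and linear speed of each of block, bar, folder below 0.02 m/s and contact force between the fingers and block below 0.1 N and contact force between the fingers and bar below 0.1 N and contact force between the fingers and folder below 0.1 N), for 0.2 s.
2. the knife lies in the frame on the mat, along it, released, while the pile still stands (horizontal distance between knife and mat below 0.015 m and z of knife in the frame of mat between -0.001 and 0.007 m and angle between the y axis of knife and the x axis of mat, either way round below 0.21 rad and linear speed of knife below 0.02 m/s and contact force between the fingers and knife below 0.1 N and horizontal distance between block and board below 0.015 m and z of block in the frame of board between 0.006 and 0.014 m and angle between the y axis of block and the x axis of board, either way round below 0.21 rad and horizontal distance between bar and block below 0.012 m and z of bar in the frame of block between 0.014 and 0.022 m and angle between the y axis of bar and the y axis of block, either way round below 0.21 rad and horizontal distance between folder and bar below 0.012 m and z of folder in the frame of bar between 0.006 and 0.014 m and angle between the y axis of folder and the y axis of bar, either way round below 0.21 rad), for 0.2 s.
At the end, for the whole second after the job is handed in: The knife lies on the mat, centre within 15 mm of the mat's centre and turned less than 0.21 rad from its length; the block, the bar and the folder each lie across the rack on the battens again, within 14 mm of where they lay at the start and within 0.26 rad of square; all released and at rest (horizontal distance between knife and mat below 0.015 m and z of knife in the frame of mat between -0.001 and 0.007 m and angle between the y axis of knife and the x axis of mat, either way round below 0.21 rad and distance of each of block, bar, folder from where it was at the start of the episode below 0.014 m and angle between the y axis of each of block, bar, folder and the x axis of rack, either way round below 0.26 rad and z of block in the frame of rack between 0.021 and 0.029 m and z of bar in the frame of rack between 0.021 and 0.029 m and z of folder in the frame of rack between 0.021 and 0.029 m and linear speed of each of knife, block, bar, folder below 0.02 m/s and contact force between the fingers and knife below 0.1 N and contact force between the fingers and block below 0.1 N and contact force between the fingers and bar below 0.1 N and contact force between the fingers and folder below 0.1 N); the robot touches nothing.
It fails at once if the knife was lifted when the whole pile did not stand (height (world z) of knife above 0.06 m and not (horizontal distance between block and board below 0.015 m and z of block in the frame of board between 0.006 and 0.014 m and angle between the y axis of block and the x axis of board, either way round below 0.21 rad and horizontal distance between bar and block below 0.012 m and z of bar in the frame of block between 0.014 and 0.022 m and angle between the y axis of bar and the y axis of block, either way round below 0.21 rad and horizontal distance between folder and bar below 0.012 m and z of folder in the frame of bar between 0.006 and 0.014 m and angle between the y axis of folder and the y axis of bar, either way round below 0.21 rad)).
It fails at once if the loupe or the tin was pushed (over 15 mm) or tipped (distance of any of loupe, ink_tin from where it was at the start of the episode above 0.015 m or angle between any of loupe, ink_tin's own z axis and vertical above 0.4 rad).
It also fails if it takes over 141 s, if anything falls off the work surface, if the arm or the gripper's body presses on something with over 40 N, if the wrist force passes 120 N, or if a joint passes its speed limit or range.

### The arm

A 6-joint arm with a two-finger parallel gripper is mounted at the origin on a cart in front of the work surface, level with it; the furniture and walls round the work are solid. World frame = base frame: x ahead of the robot, y to its left, z up, the work surface at z = 0. Lengths are in m, angles in rad, forces in N, time in s.
With the tool pointing down it reaches from about 0.35 to 0.85 m from the base axis. Payload 8.1 kg.
Tool frame: the origin (TCP) lies on the centre line of the jaws, within the pads' length; the fingertips stand 17 mm ahead of it and the grasp point (between the pads) lies 2 mm behind it; x points along the fingers, z is the direction in which the jaws open and shut, and the axes are right-handed (so a half turn about x gives the same grasp; the last joint's range is limited). The gripper opens to 93 mm and grips with 3 to 60 N. Pads are 15 mm wide; open, the fingers measure 128 mm over their backs; the gripper's body (75 mm by 188 mm) begins 65 mm behind the grasp point.
Start: joints at [-1.304, 0.13, 1.488, -0, 1.523, -0.085], TCP at [0.207, -0.563, 0.236] pointing down, gripper open.
Joint ranges: [-2.96, 2.96], [-0.89, 2.26], [0.02, 2.5], [-1.34, 4.48], [0, 2.73], [-2.66, 2.66]. Speed limits (rad/s): [2.39, 2.39, 2.79, 3.14, 3.14, 3.14].

### API

Orientations are given as a rotation vector (axis times angle).
In Python, from plant import telemetry, optics, workorder gives the robot as it stands.
- The arm moves only by the shell command python3 -m inch 'ROWS' [FORCE]. ROWS is JSON, a list that holds one entry, the list of rows, each a list of 7 numbers: the shift along the tool's x, y, z in m, then the turn, a rotation vector about the tool's x, y, z in rad, then the opening, from 0 (shut) to 1 (fully open). In form: [[[tx, ty, tz, ax, ay, az, grip], ...]]. A call has 1 to 20 rows; each row shifts and turns the pose as measured when the row begins, along the tool's axes as they then stand; what a row does not reach is not made up. A row lasts 1/10 s, in which the tool goes at most 50 mm and 8.59 degrees, less where a joint would pass 70% of its speed; a pose out of reach is approached as far as the arm can. A call is refused whole if a number of a shift passes 0.05 or a number of a turn 0.15, either way. A call with a gripper value outside its range is refused whole. The fingers move at their own pace and stop on an object; FORCE is the grip in N (left out, the last holds). Time passes only in rows, so rows that do not move let the fingers close. It gives the time, the measured TCP pose, the force and the opening at its end, in the units of the state.
- telemetry.read_state(): the state, without advancing time (a new reading comes with each control period).
- optics.read_camera(name): name is "scene" or "top" or "wrist"; returns a dict with "frame" (400x640x3 uint8, blue, green, red), "fx", "fy", "cx", "cy" (pixels), "rvec" (rotation vector, rad) and "tvec" (3), from world to camera coordinates, as OpenCV has them. Camera axes: x right, y down, z forward; pixel columns grow to the right and rows downward; lengths in m; the calibration is good to about 2 mm. A picture is of the moment at which its call begins. There is no depth.
- workorder.close_job(): hands the job in, once; it reports no verdict.
The state is a dict: "t": time; "q": joint angles; "dq": joint speeds; "joint_torque": joint torques, N m; "tool_pos": TCP position; "orientation": TCP orientation; "force": force on the tool from outside, world axes, zero at the start; "wrist_torque": the same for the moment, N m; "opening": finger opening in m.
Only numpy, scipy, OpenCV 4.12 (cv2) and the standard library are available. Lean on these libraries where they do the work, as an engineer would, in place of code of your own. Each camera call takes 0.05 s, during which the arm holds its last target. There are 200 camera calls.

## Working session

There is one attempt and no reset: what is moved stays moved. The work goes in short steps, Python scripts to look and compute and a shell command to move; the robot and the scene stay as the last step left them, time stands still between calls to the robot, and variables do not carry over. Pictures are saved under pics/ and viewed, on a budget of 14 in all, crops included, one or two more only if the job needs it, and the job is handed in when it is done.

```bash
ls; mkdir -p pics; python3 - <<'E'
from plant import telemetry, optics
import cv2
s=telemetry.read_state();print(s)
for n in("top","scene"):
    c=optics.read_camera(n);cv2.imwrite(f"pics/{n}0.png",c["frame"]);print(n,{k:v for k,v in c.items() if k!="frame"})
E
```

```text
pics
{'t': 0.0, 'q': array([-1.30438770e+00,  1.31132660e-01,  1.48925959e+00, -2.00675621e-05,
        1.52303020e+00, -8.54138587e-02]), 'dq': array([-1.97425503e-03, -9.62632801e-05, -1.10787092e-03, -6.39384414e-04,
       -9.75960141e-04, -3.04858950e-04]), 'joint_torque': array([-4.65854882e-04, -5.59840608e+01, -4.91761816e+01,  7.69882975e-02,
        3.57874401e-02, -1.55616922e-04]), 'tool_pos': array([ 0.2066288 , -0.56272106,  0.23461528]), 'orientation': array([ 0.9473963 ,  1.35680395, -0.94548465]), 'force': array([0.03735387, 1.36434093, 0.73789315]), 'wrist_torque': array([ 0.00289478, -0.01235387, -0.03143627]), 'opening': 0.09282167589047928}
top {'fx': 450.6194798652201, 'fy': 450.6194798652201, 'cx': 319.8336610542852, 'cy': 196.3683644103213, 'rvec': array([ 2.11931487, -2.14868471,  0.19433717]), 'tvec': array([-0.00931041,  0.51874429,  1.02511751])}
scene {'fx': 450.8604577924615, 'fy': 450.8604577924615, 'cx': 318.310265125878, 'cy': 197.72563584480687, 'rvec': array([ 0.7741109 , -2.33343444,  1.35858066]), 'tvec': array([0.39900173, 0.19024967, 0.98737176])}
```

View pics/top0.png

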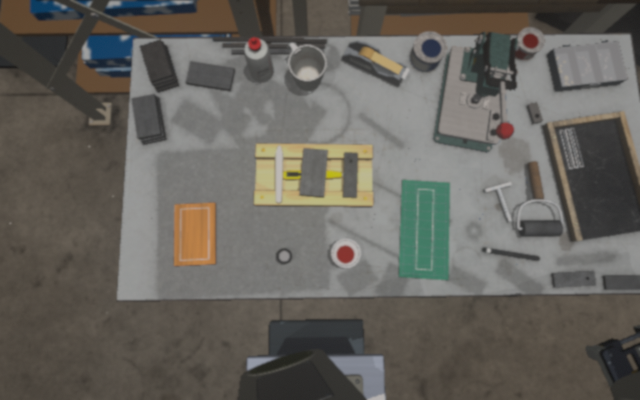

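View pics/scene0.png

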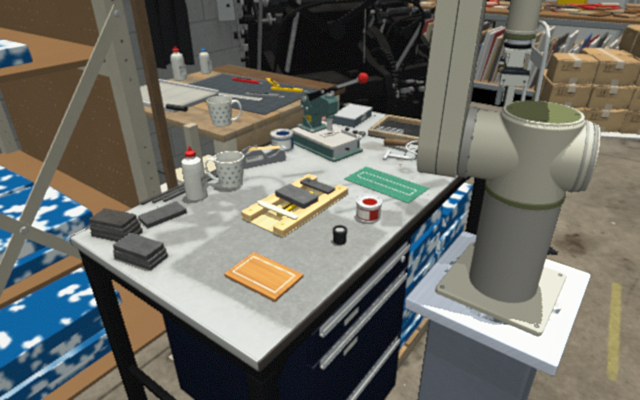

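The top view shows the rack at about (255–373, 143–207), with the folder at column 279, the block at 313 and the bar at 350. The board is at (195,234), the mat at (425,229), the loupe at (284,256) and the tin at (345,253). I'll enlarge it to read the corners.

```bash
python3 - <<'E'
import cv2
f=cv2.imread("pics/top0.png")
a=cv2.resize(f[135:215,245:385],None,fx=5.5,fy=5.5,interpolation=cv2.INTER_CUBIC)
cv2.imwrite("pics/c1.png",a)
b=cv2.resize(f[195:275,165:225],None,fx=6,fy=6,interpolation=cv2.INTER_CUBIC)
d=cv2.resize(f[170:286,390:460],None,fx=5,fy=5,interpolation=cv2.INTER_CUBIC)
import numpy as np
o=np.zeros((580,720,3),np.uint8);o[:480,:360]=b;o[:580,370:720]=d
cv2.imwrite("pics/c2.png",o)
E
```

```text
(no output)
```

View pics/c1.png

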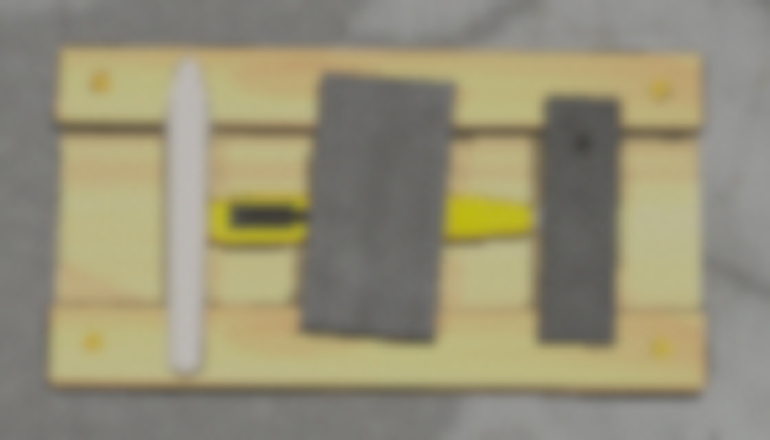

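View pics/c2.png

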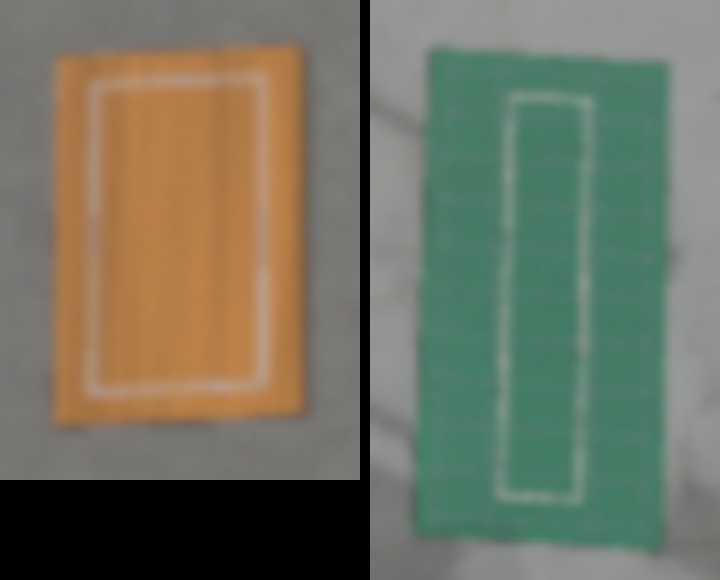

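The first crop shows the folder at crop x≈187, the block with corners (322,72) (456,83) (434,343) (303,331), and the bar at (546,96)–(614,345). The blade seems to point right, under the bar. The second crop shows the board corners (55,58)–(303,415) and the mat corners (429,48)–(663,549).

```bash
cat > h.py <<'E'
import numpy as np,cv2
from scipy.spatial.transform import Rotation as R
def world(c,uv,z):
    M=R.from_rotvec(c["rvec"]).as_matrix();o=-M.T@c["tvec"]
    K=np.array([[c["fx"],0,c["cx"]],[0,c["fy"],c["cy"]],[0,0,1]])
    d=(M.T@np.linalg.inv(K)@np.c_[np.array(uv,float),np.ones(len(uv))].T).T
    return (o+d*((z-o[2])/d[:,2])[:,None])[:,:2]
def quad(P):  # centre, long-axis angle, sizes
    e=[P[(i+1)%4]-P[i] for i in range(4)]
    l=[np.linalg.norm(x) for x in e]; A=(e[0]-e[2]) if l[0]+l[2]>l[1]+l[3] else (e[1]-e[3])
    a=np.arctan2(A[1],A[0]); a=(a+np.pi/2)%np.pi-np.pi/2
    return P.mean(0).round(4),round(a,3),np.round(l,4)
E
python3 - <<'E'
from h import *
from plant import optics,telemetry
c=optics.read_camera("top")
def p(uv,s,o): return (np.array(uv,float)+.5)/s-.5+np.array(o)
A=(245,135)
for n,uv,s,o,z in [("rack",[(62,46),(704,55),(705,390),(50,385)],5.5,A,.025),
("folder",[(170,58),(207,58),(203,375),(168,375)],5.5,A,.033),
("block",[(322,72),(456,83),(434,343),(303,331)],5.5,A,.043),
("bar",[(546,96),(621,99),(614,345),(539,341)],5.5,A,.035),
("board",[(55,58),(303,47),(303,415),(56,425)],6,(165,195),.01),
("mat",[(59,48),(299,63),(293,549),(43,535)],5,(390,170),.003)]:
    print(n,*quad(world(c,p(uv,s,o),z)))
print("knife",world(c,p([(212,221),(308,221),(445,218),(535,218)],5.5,A),.02).round(4).tolist())
print("loupe,tin",world(c,[(284,256)],.038),world(c,[(345,253)],.05))
r=R.from_rotvec(telemetry.read_state()["orientation"]).as_matrix();print(r.round(3))
E
```

```text
rack [ 0.5777 -0.0026] 1.547 [0.2885 0.1524 0.2873 0.1541]
folder [0.578  0.0826] -0.008 [0.0165 0.143  0.0152 0.143 ]
block [ 0.5785 -0.002 ] -0.089 [0.0593 0.1168 0.057  0.1163]
bar [ 0.5733 -0.0904] -0.054 [0.0333 0.1109 0.0328 0.1105]
board [0.4375 0.2873] 0.035 [0.1007 0.1485 0.098  0.1479]
mat [ 0.4431 -0.271 ] -0.077 [0.1196 0.2384 0.12   0.2393]
knife [[0.5779, 0.0725], [0.5774, 0.0297], [0.578, -0.0314], [0.5775, -0.0715]]
loupe,tin [[0.37951811 0.06921942]] [[ 0.38390396 -0.07273886]]
[[-0.     0.939  0.345]
 [ 0.001  0.345 -0.939]
 [-1.     0.    -0.001]]
```

```bash
cat >> h.py <<'E'
def go(x,y,z,th):
    "tool-frame remaining move to the TCP target (turn first, then shift in turned axes)"
    from plant import telemetry
    s=telemetry.read_state();m=R.from_rotvec(s["orientation"]).as_matrix()
    t=np.arctan2(m[1,1],m[0,1]);d=np.array([x,y,z])-s["tool_pos"]
    # tilt: rotation bringing tool to target attitude
    T=np.array([[0,np.cos(th),np.sin(th)],[0,np.sin(th),-np.cos(th)],[-1,0,0]])
    w=R.from_matrix(m.T@T).as_rotvec()
    print("t",s["t"],"pos",s["tool_pos"].round(4),"yaw",round(t,3),"turn",w.round(3),"shift(after turn)",(T.T@d).round(4),"shift now",(m.T@d).round(4),"F",s["force"].round(1),"open",round(s["opening"],4))
E
python3 -m inch '[[[0,0,0,0.147,0,0,1],[0,0,0,0.147,0,0,1],[0,0,0,0.147,0,0,1],[0,0,0,0,0,0,1],[0,0.0229,-0.0423,0,0,0,1],[0,0.0229,-0.0423,0,0,0,1],[0,0.0229,-0.0423,0,0,0,1]]]' 30; python3 -c "
from h import *
go(.5785,-.002,.2,-.089)"
```

```text
t: 0.85
tool_pos: [0.2852, -0.4427, 0.231]
orientation: [1.282, 1.17, -1.279]
force: [1.0, -0.4, -0.5]
opening: 0.093
t 0.85 pos [ 0.2852 -0.4427  0.231 ] yaw -0.096 turn [-0.007 -0.006  0.004] shift(after turn) [ 0.031   0.2529 -0.4651] shift now [ 0.0328  0.25   -0.4665] F [ 1.  -0.4 -0.5] open 0.093
```

```bash
python3 -m inch '[[[0,0.0227,-0.042,0,0,0,1],[0,0.0227,-0.042,0,0,0,1],[0,0.0227,-0.042,0,0,0,1],[0,0.0227,-0.042,0,0,0,1],[0,0.0227,-0.042,0,0,0,1],[0,0.0227,-0.042,0,0,0,1],[0,0.0227,-0.042,0,0,0,1],[0,0.0227,-0.042,0,0,0,1],[0,0.0227,-0.042,0,0,0,1],[0,0.0227,-0.042,0,0,0,1],[0,0.0227,-0.042,0,0,0,1],[0,0,0,0,0,0,1],[0,0,0,0,0,0,1]]]'; python3 -c "
from h import *
from plant import optics
go(.5785,-.002,.2,-.089)
c=optics.read_camera('wrist');cv2.imwrite('pics/w1.png',c['frame']);print(c['rvec'],c['tvec'])"
```

```text
t: 2.15
tool_pos: [0.5758, 0.0269, 0.2317]
orientation: [1.231, 1.204, -1.226]
force: [0.6, -0.6, -0.6]
opening: 0.093
t 2.15 pos [0.5758 0.0269 0.2317] yaw -0.025 turn [ 0.064 -0.006  0.002] shift(after turn) [0.0317 0.0053 0.0285] shift now [0.0315 0.0035 0.029 ] F [ 0.6 -0.6 -0.6] open 0.093
[-2.04094724  2.08876255  0.32194855] [0.04278121 0.51617109 0.55727271]
```

View pics/w1.png

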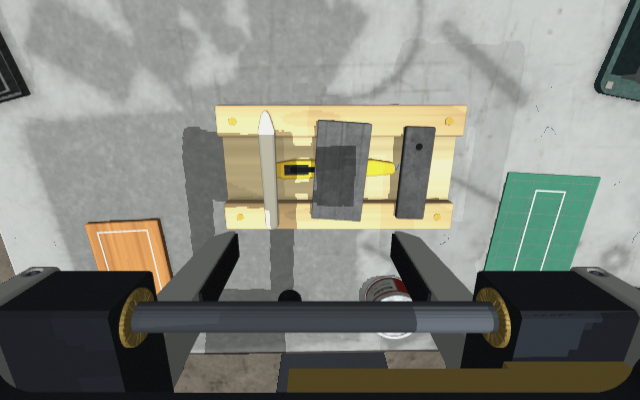

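The wrist view shows the block corners at about (319,121), (371,124), (361,221) and (312,217), and the bar at (404,126)–(426,218). I'll cross-check these against the top camera.

```bash
python3 -c "
from h import *
from plant import optics
c=optics.read_camera('wrist')
print(quad(world(c,[(319,121),(371,124),(361,221),(312,217)],.043)))
print(quad(world(c,[(404,126),(435,127),(426,218),(396,217)],.035)))
print(quad(world(c,[(261,111),(272,111),(276,227),(262,227)],.033)))
go(.5785,-.002,.08,-.089)"
```

```text
(array([ 0.5811, -0.0018]), np.float64(-0.086), array([0.0572, 0.1145, 0.0595, 0.1128]))
(array([ 0.576 , -0.0901]), np.float64(-0.018), array([0.0349, 0.1096, 0.037 , 0.1094]))
(array([0.5818, 0.0838]), np.float64(-0.05), array([0.0123, 0.1402, 0.0176, 0.1404]))
t 2.25 pos [0.5754 0.0257 0.2318] yaw -0.028 turn [ 0.061 -0.007  0.002] shift(after turn) [0.1518 0.0056 0.0274] shift now [0.1516 0.0042 0.0287] F [ 0.6 -0.4 -0. ] open 0.0927
```

```bash
python3 -m inch '[[[0,0.003,0.015,0.06,0,0,1],[0.02,0.003,0.012,0,0,0,1],[0.04,0,0,0,0,0,1],[0.04,0,0,0,0,0,1],[0.03,0,0,0,0,0,1],[0.02,0,0,0,0,0,1],[0,0,0,0,0,0,1],[0,0,0,0,0,0,1]]]' 30; python3 -c "
from h import *
go(.5795,-.002,.046,-.089)"
```

```text
t: 3.05
tool_pos: [0.578, -0.0151, 0.0814]
orientation: [1.285, 1.161, -1.275]
force: [0.1, -0.3, 0.8]
opening: 0.0931
t 3.05 pos [ 0.578  -0.0151  0.0814] yaw -0.097 turn [-0.008 -0.004 -0.004] shift(after turn) [ 0.0354  0.0003 -0.0132] shift now [ 0.0354  0.     -0.013 ] F [ 0.1 -0.3  0.8] open 0.0931
```

```bash
python3 -m inch '[[[0,0,-0.007,-0.008,0,0,1],[0,0,-0.006,0,0,0,1],[0,0,0,0,0,0,1],[0.018,0,0,0,0,0,1],[0.017,0,0,0,0,0,1],[0,0,0,0,0,0,1],[0,0,0,0,0,0,1]]]' ; python3 -c "
from h import *
go(.5795,-.002,.046,-.089)"
```

```text
t: 3.75
tool_pos: [0.5862, -0.0013, 0.0559]
orientation: [1.284, 1.155, -1.256]
force: [0.3, -0.8, -0.2]
opening: 0.0929
t 3.75 pos [ 0.5862 -0.0013  0.0559] yaw -0.086 turn [ 0.003 -0.004 -0.02 ] shift(after turn) [ 0.0099 -0.0066  0.0013] shift now [ 0.0098 -0.0068  0.0013] F [ 0.3 -0.8 -0.2] open 0.0929
```

```bash
python3 -m inch '[[[0.0,0,0,0,0,0,1],[0,0,0,0,0,0,1]]]'; python3 -c "
from h import *
go(.5795,-.002,.046,-.089)"; python3 -m inch '[[[0.005,-0.003,0,0,0,-0.01,1],[0.004,-0.003,0,0,0,-0.008,1],[0,0,0,0,0,0,1],[0,0,0,0,0,0,1]]]'; python3 -c "
from h import *
go(.5795,-.002,.046,-.089)
from plant import telemetry;print(telemetry.read_state())"
```

```text
t: 3.95
tool_pos: [0.5873, -0.0012, 0.058]
orientation: [1.285, 1.153, -1.254]
force: [0.1, 0.4, -0.5]
opening: 0.0927
t 3.95 pos [ 0.5873 -0.0012  0.058 ] yaw -0.086 turn [ 0.003 -0.004 -0.022] shift(after turn) [ 0.012  -0.0077  0.0015] shift now [ 0.0118 -0.008   0.0015] F [ 0.1  0.4 -0.5] open 0.0927
t: 4.35
tool_pos: [0.5819, -0.0007, 0.0496]
orientation: [1.277, 1.166, -1.267]
force: [0.2, -0.3, 0.4]
opening: 0.0933
t 4.35 pos [ 0.5819 -0.0007  0.0496] yaw -0.086 turn [ 0.003 -0.004 -0.005] shift(after turn) [ 0.0036 -0.0023  0.0015] shift now [ 0.0036 -0.0023  0.0015] F [ 0.2 -0.3  0.4] open 0.0933
{'t': 4.35, 'q': array([-0.09181519,  0.24304558,  1.71546127,  0.0042494 ,  1.17842966,
        1.56327927]), 'dq': array([-7.10320989e-04,  4.48491401e-03,  3.50196867e-03,  8.42456013e-05,
        1.20965596e-03,  9.85508399e-05]), 'joint_torque': array([ 1.90660584e-02, -5.62274086e+01, -4.36723924e+01,  4.00998280e-02,
       -7.62010063e-02, -2.88722840e-04]), 'tool_pos': array([ 0.58192596, -0.00074241,  0.04964994]), 'orientation': array([ 1.27724818,  1.16648692, -1.26682334]), 'force': array([ 0.23099851, -0.31536248,  0.41989213]), 'wrist_torque': array([ 0.05920415,  0.03026919, -0.0201272 ]), 'opening': 0.09326958569883062}
```

```bash
python3 -m inch '[[[0.003,-0.002,0.0015,0.003,0,-0.004,1],[0,0,0,0,0,0,0.6],[0,0,0,0,0,0,0.3],[0,0,0,0,0,0,0.3],[0,0,0,0,0,0,0.3],[0,0,0,0,0,0,0.3],[0,0,0,0,0,0,0.3]]]' 30; python3 -c "
from h import *
go(.5795,-.002,.046,-.089)"
```

```text
t: 5.05
tool_pos: [0.5795, -0.0022, 0.0462]
orientation: [1.278, 1.168, -1.273]
force: [-0.4, -0.5, -0.2]
opening: 0.0601
t 5.05 pos [ 0.5795 -0.0022  0.0462] yaw -0.089 turn [-0.    -0.004 -0.   ] shift(after turn) [ 0.0002 -0.0001 -0.0002] shift now [ 0.0002 -0.0001 -0.0002] F [-0.4 -0.5 -0.2] open 0.0601
```

```bash
python3 -m inch '[[[-0.02,0,0,0,0,0,0.3],[-0.04,0,0,0,0,0,0.3],[-0.03,0,0,0,0,0,0.3],[0,0,0,0,0,0,0.3]]]'; python3 -c "
from h import *
go(.4375,.2873,.10,.035)"
```

```text
t: 5.45
tool_pos: [0.5761, -0.0023, 0.1345]
orientation: [1.274, 1.175, -1.279]
force: [2.4, 0.8, -2.7]
opening: 0.0598
t 5.45 pos [ 0.5761 -0.0023  0.1345] yaw -0.089 turn [-0.124 -0.004  0.008] shift(after turn) [ 0.0345 -0.1284 -0.2943] shift now [ 0.037  -0.1636 -0.2759] F [ 2.4  0.8 -2.7] open 0.0598
```

```bash
python3 -m inch '[[[0,0,0,-0.12,0,0,0.3],[0,-0.018,-0.042,0,0,0,0.3],[0,-0.018,-0.042,0,0,0,0.3],[0,-0.018,-0.042,0,0,0,0.3],[0,-0.018,-0.042,0,0,0,0.3],[0,-0.018,-0.042,0,0,0,0.3],[0,-0.018,-0.042,0,0,0,0.3],[0,-0.01,-0.025,0,0,0,0.3],[0.01,0,0,0,0,0,0.3],[0.01,0,0,0,0,0,0.3],[0,0,0,0,0,0,0.3]]]'; python3 -c "
from h import *
go(.4375,.2873,.06,.035)"
```

```text
t: 6.55
tool_pos: [0.4345, 0.2754, 0.0946]
orientation: [1.17, 1.243, -1.204]
force: [-0.4, 0.5, -4.1]
opening: 0.0596
t 6.55 pos [0.4345 0.2754 0.0946] yaw 0.034 turn [-0.001  0.001  0.026] shift(after turn) [ 0.0346  0.0034 -0.0118] shift now [ 0.0344  0.0043 -0.0118] F [-0.4  0.5 -4.1] open 0.0596
```

```bash
python3 -m inch '[[[0.01,0.002,-0.006,0,0,0.013,0.3],[0.015,0.002,-0.006,0,0,0.013,0.3],[0.01,0,0,0,0,0,0.3],[0,0,0,0,0,0,0.3]]]'; python3 -c "
from h import *
go(.4375,.2873,.032,.035)"
```

```text
t: 6.95
tool_pos: [0.4384, 0.2826, 0.0551]
orientation: [1.183, 1.222, -1.193]
force: [0.2, -0.4, -3.6]
opening: 0.0597
t 6.95 pos [0.4384 0.2826 0.0551] yaw 0.028 turn [-0.007  0.004  0.003] shift(after turn) [ 0.0231 -0.0008 -0.0048] shift now [ 0.0231 -0.0007 -0.0049] F [ 0.2 -0.4 -3.6] open 0.0597
```

```bash
python3 -m inch '[[[0.008,0,-0.005,-0.007,0,0.003,0.3],[0.008,0,0,0,0,0,0.3],[0.003,0,0,0,0,0,0.3],[0.001,0,0,0,0,0,0.3]]]'; python3 -c "
from h import *
go(.4375,.2873,.0312,.035)"
```

```text
t: 7.35
tool_pos: [0.4396, 0.2866, 0.0344]
orientation: [1.181, 1.222, -1.186]
force: [0.4, -0.6, -3.3]
opening: 0.0598
t 7.35 pos [0.4396 0.2866 0.0344] yaw 0.034 turn [-0.001  0.004 -0.   ] shift(after turn) [ 0.0032 -0.0021 -0.0008] shift now [ 0.0032 -0.0021 -0.0008] F [ 0.4 -0.6 -3.3] open 0.0598
```

```bash
python3 -m inch '[[[0.003,-0.002,-0.001,0,0,0,0.3],[0.001,0,0,0,0,0,0.3]]]'; python3 -c "
from h import *
go(.4375,.2873,.0312,.035)"
```

```text
t: 7.55
tool_pos: [0.4381, 0.2878, 0.0313]
orientation: [1.182, 1.221, -1.185]
force: [-5.3, -3.2, 7.0]
opening: 0.0596
t 7.55 pos [0.4381 0.2878 0.0313] yaw 0.034 turn [-0.001  0.004 -0.001] shift(after turn) [ 0.0001 -0.0006  0.0004] shift now [ 0.0001 -0.0006  0.0004] F [-5.3 -3.2  7. ] open 0.0596
```

```bash
python3 -m inch '[[[0,0,0,0,0,0,0.8],[0,0,0,0,0,0,0.8],[0,0,0,0,0,0,0.8],[-0.01,0,0,0,0,0,0.8],[-0.03,0,0,0,0,0,0.8],[-0.04,0,0,0,0,0,0.8],[-0.02,0,0,0,0,0,0.8],[0,0,0,0,0,0,0.8]]]'; python3 -c "
from h import *
go(.5745,-.09,.10,-.04)"
```

```text
t: 8.35
tool_pos: [0.4387, 0.2889, 0.1387]
orientation: [1.185, 1.22, -1.182]
force: [0.2, -0.8, -0.3]
opening: 0.0742
t 8.35 pos [0.4387 0.2889 0.1387] yaw 0.034 turn [ 0.074  0.002 -0.005] shift(after turn) [0.0387 0.1508 0.3732] shift now [0.0401 0.1226 0.3832] F [ 0.2 -0.8 -0.3] open 0.0742
```

```bash
python3 -m inch '[[[0,0,0,0.074,0,0,0.7],[0,0.0165,0.041,0,0,0,0.7],[0,0.0165,0.041,0,0,0,0.7],[0,0.0165,0.041,0,0,0,0.7],[0,0.0165,0.041,0,0,0,0.7],[0,0.0165,0.041,0,0,0,0.7],[0,0.0165,0.041,0,0,0,0.7],[0,0.0165,0.041,0,0,0,0.7],[0,0.0165,0.041,0,0,0,0.7],[0.01,0.01,0.025,0,0,0,0.7],[0.01,0,0,0,0,0,0.7],[0.01,0,0,0,0,0,0.7],[0,0,0,0,0,0,0.7]]]'; python3 -c "
from h import *
from plant import optics
go(.5745,-.09,.08,-.04)
c=optics.read_camera('wrist');cv2.imwrite('pics/w2.png',c['frame'])"
```

```text
t: 9.65
tool_pos: [0.5663, -0.0813, 0.0991]
orientation: [1.24, 1.191, -1.238]
force: [-0.1, -0.3, 0.1]
opening: 0.0649
t 9.65 pos [ 0.5663 -0.0813  0.0991] yaw -0.04 turn [ 0.    -0.001 -0.   ] shift(after turn) [0.0191 0.0085 0.0084] shift now [0.0191 0.0085 0.0084] F [-0.1 -0.3  0.1] open 0.0649
```

View pics/w2.png

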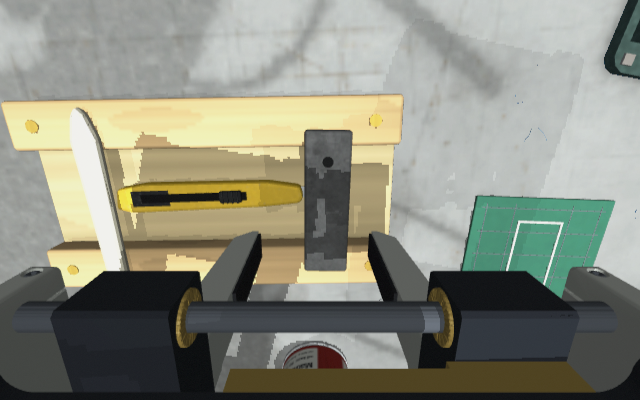

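The wrist view shows the bar corners at (305,129), (353,130), (347,270) and (304,271). The knife handle runs from (119,197) to (302,191), with the blade under the bar.

```bash
python3 -c "
from h import *
from plant import optics
c=optics.read_camera('wrist')
q=quad(world(c,[(305,129),(353,130),(347,270),(304,271)],.035));print(q)
print(world(c,[(119,197),(302,192),(200,180),(200,207)],.02))
go(.5745,-.09,.08,q[1])"
```

```text
(array([ 0.5759, -0.0905]), np.float64(-0.05), array([0.0336, 0.1109, 0.0348, 0.1126]))
[[ 0.5840287   0.07571249]
 [ 0.58260856 -0.07119156]
 [ 0.59550312  0.00863539]
 [ 0.5731213   0.01201375]]
t 9.75 pos [ 0.5673 -0.081   0.1009] yaw -0.039 turn [ 0.011 -0.001 -0.002] shift(after turn) [0.0209 0.0076 0.0087] shift now [0.0209 0.0075 0.0088] F [0.3 0.3 0.2] open 0.0653
```

```bash
python3 -m inch '[[[0,0.004,0.005,0.01,0,0,0.7],[0,0.004,0.004,0,0,0,0.7],[0.02,0,0,0,0,0,0.7],[0.01,0,0,0,0,0,0.7],[0.01,0,0,0,0,0,0.7],[0,0,0,0,0,0,0.7]]]'; python3 -c "
from h import *
go(.575,-.0902,.044,-.05)"
```

```text
t: 10.35
tool_pos: [0.5789, -0.0887, 0.0635]
orientation: [1.246, 1.181, -1.236]
force: [0.3, 0.7, -0.3]
opening: 0.0651
t 10.35 pos [ 0.5789 -0.0887  0.0635] yaw -0.045 turn [ 0.005 -0.    -0.009] shift(after turn) [ 0.0195 -0.0038  0.0017] shift now [ 0.0194 -0.004   0.0017] F [ 0.3  0.7 -0.3] open 0.0651
```

```bash
python3 -m inch '[[[0.008,-0.002,0.002,0.005,0,-0.008,0.7],[0.007,-0.003,0,0,0,-0.003,0.7],[0.003,0,0,0,0,0,0.7],[0,0,0,0,0,0,0.7]]]'; python3 -c "
from h import *
go(.575,-.0902,.044,-.05)"
```

```text
t: 10.75
tool_pos: [0.574, -0.0907, 0.0449]
orientation: [1.245, 1.187, -1.248]
force: [0.3, 0.2, -0.2]
opening: 0.0653
t 10.75 pos [ 0.574  -0.0907  0.0449] yaw -0.05 turn [-0.     0.     0.002] shift(after turn) [ 0.0009  0.001  -0.0006] shift now [ 0.0009  0.001  -0.0006] F [ 0.3  0.2 -0.2] open 0.0653
```

```bash
python3 -m inch '[[[0.001,0.001,-0.0005,0,0,0,0.7],[0,0,0,0,0,0,0.4],[0,0,0,0,0,0,0.1],[0,0,0,0,0,0,0.1],[0,0,0,0,0,0,0.1],[0,0,0,0,0,0,0.1],[0,0,0,0,0,0,0.1]]]' 30; python3 -c "
from h import *
go(.575,-.0902,.044,-.05)"
```

```text
t: 11.45
tool_pos: [0.576, -0.0904, 0.045]
orientation: [1.245, 1.185, -1.246]
force: [0.2, -0.0, -0.4]
opening: 0.0331
t 11.45 pos [ 0.576  -0.0904  0.045 ] yaw -0.05 turn [-0.     0.001  0.   ] shift(after turn) [ 0.001  -0.001  -0.0002] shift now [ 0.001  -0.001  -0.0002] F [ 0.2 -0.  -0.4] open 0.0331
```

```bash
python3 -m inch '[[[-0.02,0,0,0,0,0,0.1],[-0.04,0,0,0,0,0,0.1],[-0.03,0,0,-0.084,0,0,0.1],[0,0,0,0,0,0,0.1]]]'; python3 -c "
from h import *
go(.4385,.2878,.10,.034)"
```

```text
t: 11.85
tool_pos: [0.5728, -0.0896, 0.1336]
orientation: [1.18, 1.233, -1.188]
force: [1.1, -0.4, -2.3]
opening: 0.0332
t 11.85 pos [ 0.5728 -0.0896  0.1336] yaw 0.036 turn [ 0.002 -0.002  0.008] shift(after turn) [ 0.0336 -0.1214 -0.3817] shift now [ 0.0353 -0.1203 -0.3819] F [ 1.1 -0.4 -2.3] open 0.0332
```

```bash
python3 -m inch '[[[0,-0.0133,-0.042,0,0,0,0.1],[0,-0.0133,-0.042,0,0,0,0.1],[0,-0.0133,-0.042,0,0,0,0.1],[0,-0.0133,-0.042,0,0,0,0.1],[0,-0.0133,-0.042,0,0,0,0.1],[0,-0.0133,-0.042,0,0,0,0.1],[0,-0.0133,-0.042,0,0,0,0.1],[0,-0.0133,-0.042,0,0,0,0.1],[0.01,-0.007,-0.023,0,0,0,0.1],[0.01,-0.005,-0.015,0,0,0,0.1],[0.01,0,0,0,0,0,0.1],[0,0,0,0,0,0,0.1]]]'; python3 -c "
from h import *
go(.4385,.2878,.07,.034)"
```

```text
t: 13.05
tool_pos: [0.4292, 0.2908, 0.083]
orientation: [1.187, 1.229, -1.225]
force: [-0.2, -0.1, -3.0]
opening: 0.0333
t 13.05 pos [0.4292 0.2908 0.083 ] yaw 0.008 turn [-0.026  0.004  0.026] shift(after turn) [0.013  0.0092 0.0033] shift now [0.0128 0.0096 0.003 ] F [-0.2 -0.1 -3. ] open 0.0333
```

```bash
python3 -m inch '[[[0.006,0.005,0.003,-0.013,0,0.013,0.1],[0.006,0.005,0,-0.013,0,0.013,0.1],[0.004,0,0,0,0,0,0.1],[0,0,0,0,0,0,0.1]]]'; python3 -c "
from h import *
go(.4385,.2878,.049,.034)"
```

```text
t: 13.45
tool_pos: [0.4406, 0.2842, 0.0642]
orientation: [1.182, 1.219, -1.188]
force: [0.2, -0.5, -3.0]
opening: 0.0333
t 13.45 pos [0.4406 0.2842 0.0642] yaw 0.032 turn [-0.002  0.006 -0.001] shift(after turn) [ 0.0152 -0.002  -0.0037] shift now [ 0.0152 -0.002  -0.0038] F [ 0.2 -0.5 -3. ] open 0.0333
```

```bash
python3 -m inch '[[[0.006,-0.001,-0.0035,0,0,0,0.1],[0.006,-0.001,0,0,0,0,0.1],[0.002,0,0,0,0,0,0.1],[0.001,0,0,0,0,0,0.1]]]'; python3 -c "
from h import *
go(.4385,.2878,.048,.034)"
```

```text
t: 13.85
tool_pos: [0.4394, 0.2876, 0.0489]
orientation: [1.184, 1.218, -1.188]
force: [0.0, -0.2, -2.5]
opening: 0.0336
t 13.85 pos [0.4394 0.2876 0.0489] yaw 0.03 turn [-0.004  0.005 -0.002] shift(after turn) [ 0.0009 -0.0009 -0.0002] shift now [ 0.0009 -0.0009 -0.0002] F [ 0.  -0.2 -2.5] open 0.0336
```

```bash
python3 -m inch '[[[0.001,-0.001,0,-0.004,0,0,0.1],[0.001,0,0,0,0,0,0.1]]]'; python3 -m inch '[[[0,0,0,0,0,0,0.6],[0,0,0,0,0,0,0.6],[0,0,0,0,0,0,0.6],[-0.01,0,0,0,0,0,0.6],[-0.03,0,0,0,0,0,0.6],[-0.04,0,0,0,0,0,0.6],[-0.02,0,0,0.054,0,0,0.6],[0,0,0,0,0,0,0.6]]]'; python3 -c "
from h import *
go(.579,.083,.10,-.02)"
```

```text
t: 14.05
tool_pos: [0.4389, 0.2877, 0.0479]
orientation: [1.181, 1.219, -1.184]
force: [-6.8, -4.5, 13.7]
opening: 0.0337
t: 14.85
tool_pos: [0.4389, 0.2888, 0.1549]
orientation: [1.224, 1.193, -1.222]
force: [0.4, 0.3, 0.4]
opening: 0.0557
t 14.85 pos [0.4389 0.2888 0.1549] yaw -0.02 turn [-0.     0.004 -0.005] shift(after turn) [0.0549 0.1442 0.2029] shift now [0.0564 0.144  0.2027] F [0.4 0.3 0.4] open 0.0557
```

```bash
python3 -m inch '[[[0,0.028,0.0395,0,0,0,0.55],[0,0.028,0.0395,0,0,0,0.55],[0.01,0.028,0.0395,0,0,0,0.55],[0.02,0.028,0.0395,0,0,0,0.55],[0.02,0.02,0.028,0,0,0,0.55],[0.01,0,0,0,0,0,0.55],[0,0,0,0,0,0,0.55],[0,0,0,0,0,0,0.55]]]'; python3 -c "
from h import *
from plant import optics
go(.579,.083,.08,-.02)
c=optics.read_camera('wrist');cv2.imwrite('pics/w3.png',c['frame'])"
```

```text
t: 15.65
tool_pos: [0.5694, 0.0986, 0.0924]
orientation: [1.214, 1.202, -1.208]
force: [0.6, 0.1, -0.2]
opening: 0.0511
t 15.65 pos [0.5694 0.0986 0.0924] yaw -0.004 turn [ 0.016  0.001 -0.006] shift(after turn) [0.0124 0.0099 0.0154] shift now [0.0125 0.0096 0.0156] F [ 0.6  0.1 -0.2] open 0.0511
```

View pics/w3.png

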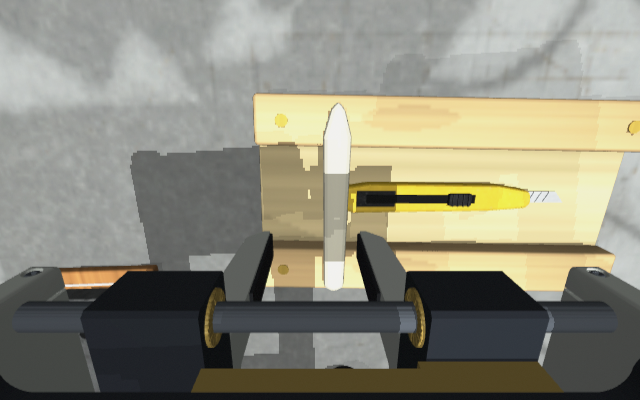

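The wrist view shows the folder from its tip (338,103) to its end (334,290), with edges at 324/350 in row 160 and 324/345 in row 275. The knife blade tip is at (558,197) and the handle end at about (350,198).

```bash
python3 -c "
from h import *
from plant import optics
c=optics.read_camera('wrist')
P=world(c,[(338,103),(334,290),(337,150),(334.5,275)],.033);print(P,P[:2].mean(0),np.arctan2(*(P[2]-P[3])[::-1]))
K=world(c,[(350,198),(529,195),(558,197)],.018);print(K)
go(.579,.083,.08,-.02)"
```

```text
[[0.65257305 0.08329508]
 [0.50884487 0.08372284]
 [0.62129048 0.08338446]
 [0.52252981 0.08354027]] [0.58070896 0.08350896] -0.0015776285417967834
[[ 0.58165666  0.07138197]
 [ 0.58363756 -0.06834852]
 [ 0.58192809 -0.09138559]]
t 15.75 pos [0.5694 0.0993 0.093 ] yaw -0.003 turn [ 0.017  0.001 -0.007] shift(after turn) [0.013  0.0099 0.0161] shift now [0.0131 0.0095 0.0162] F [-0.3  0.3 -0.3] open 0.0515
```

```bash
python3 -m inch '[[[0,0.005,0.008,0.002,0,-0.003,0.55],[0,0.005,0.008,0,0,-0.003,0.55],[0.01,0,0,0,0,0,0.55],[0.015,0,0,0,0,0,0.55],[0,0,0,0,0,0,0.55],[0,0,0,0,0,0,0.55]]]'; python3 -c "
from h import *
go(.579,.083,.043,-.005)"
```

```text
t: 16.35
tool_pos: [0.581, 0.0846, 0.0684]
orientation: [1.212, 1.205, -1.207]
force: [-0.1, -0.9, -0.2]
opening: 0.0512
t 16.35 pos [0.581  0.0846 0.0684] yaw -0.001 turn [ 0.004  0.001 -0.004] shift(after turn) [ 0.0254 -0.002   0.0016] shift now [ 0.0254 -0.0022  0.0016] F [-0.1 -0.9 -0.2] open 0.0512
```

```bash
python3 -m inch '[[[0.01,-0.001,0.0015,0.003,0,-0.004,0.5],[0.01,-0.002,0,0,0,-0.004,0.5],[0.006,-0.002,0,0,0,-0.004,0.5],[0,0,0,0,0,0,0.5]]]'; python3 -c "
from h import *
go(.579,.083,.043,-.005)"
```

```text
t: 16.75
tool_pos: [0.5747, 0.0832, 0.0393]
orientation: [1.207, 1.215, -1.22]
force: [-0.0, -0.3, 1.1]
opening: 0.0465
t 16.75 pos [0.5747 0.0832 0.0393] yaw -0.004 turn [0.001 0.    0.01 ] shift(after turn) [-0.0037  0.0043  0.0002] shift now [-0.0037  0.0043  0.0002] F [-0.  -0.3  1.1] open 0.0465
```

```bash
python3 -m inch '[[[-0.003,0.003,0,0,0,0.006,0.45],[0,0.001,0,0,0,0.003,0.45],[0,0,0,0,0,0,0.45]]]'; python3 -c "
from h import *
go(.579,.083,.043,-.005)"
```

```text
t: 17.05
tool_pos: [0.5793, 0.0833, 0.0428]
orientation: [1.212, 1.207, -1.213]
force: [-0.3, 1.5, 0.3]
opening: 0.0422
t 17.05 pos [0.5793 0.0833 0.0428] yaw -0.004 turn [0.001 0.001 0.   ] shift(after turn) [-0.0002 -0.0003  0.0003] shift now [-0.0002 -0.0003  0.0003] F [-0.3  1.5  0.3] open 0.0422
```

```bash
python3 -m inch '[[[0,0,0,0,0,0,0.3],[0,0,0,0,0,0,0],[0,0,0,0,0,0,0],[0,0,0,0,0,0,0],[0,0,0,0,0,0,0],[0,0,0,0,0,0,0]]]' 25; python3 -c "
from h import *
go(.579,.083,.043,-.005)"; python3 -m inch '[[[-0.02,0,0,0,0,0,0],[-0.04,0,0,0,0,0,0],[-0.04,0,0,-0.04,0,0,0],[-0.01,0,0,0,0,0,0]]]';  python3 -c "
from h import *
go(.438,.2877,.12,.034)"
```

```text
t: 17.65
tool_pos: [0.5802, 0.0834, 0.044]
orientation: [1.213, 1.206, -1.211]
force: [1.3, -0.2, -0.5]
opening: 0.0174
t 17.65 pos [0.5802 0.0834 0.044 ] yaw -0.004 turn [ 0.001  0.    -0.002] shift(after turn) [ 0.001  -0.0012  0.0004] shift now [ 0.001  -0.0012  0.0004] F [ 1.3 -0.2 -0.5] open 0.0174
t: 18.05
tool_pos: [0.5768, 0.0832, 0.1532]
orientation: [1.178, 1.231, -1.187]
force: [0.0, 0.1, 0.6]
opening: 0.0173
t 18.05 pos [0.5768 0.0832 0.1532] yaw 0.037 turn [0.003 0.001 0.007] shift(after turn) [ 0.0332 -0.1318 -0.2091] shift now [ 0.0339 -0.1308 -0.2096] F [0.  0.1 0.6] open 0.0173
```

```bash
python3 -m inch '[[[0,-0.0255,-0.0405,0,0,0,0],[0,-0.0255,-0.0405,0,0,0,0],[0,-0.0255,-0.0405,0,0,0,0],[0,-0.0255,-0.0405,0,0,0,0],[0.01,-0.012,-0.025,0,0,0,0],[0.01,-0.005,-0.01,0,0,0,0],[0.01,0,0,0,0,0,0],[0,0,0,0,0,0,0]]]'; python3 -c "
from h import *
go(.4388,.2877,.08,.034)"
```

```text
t: 18.85
tool_pos: [0.4482, 0.2799, 0.1217]
orientation: [1.184, 1.224, -1.189]
force: [-0.0, 0.7, -1.2]
opening: 0.0177
t 18.85 pos [0.4482 0.2799 0.1217] yaw 0.031 turn [-0.003  0.001  0.002] shift(after turn) [ 0.0417 -0.0091 -0.0081] shift now [ 0.0417 -0.009  -0.0082] F [-0.   0.7 -1.2] open 0.0177
```

```bash
python3 -m inch '[[[0,-0.004,-0.005,-0.003,0,0,0],[0.01,-0.003,-0.003,0,0,0,0],[0.015,-0.002,0,0,0,0,0],[0.01,0,0,0,0,0,0],[0,0,0,0,0,0,0]]]'; python3 -c "
from h import *
go(.4388,.2877,.058,.034)"
```

```text
t: 19.35
tool_pos: [0.4404, 0.2844, 0.0831]
orientation: [1.185, 1.222, -1.192]
force: [-0.4, 0.3, 0.1]
opening: 0.0172
t 19.35 pos [0.4404 0.2844 0.0831] yaw 0.028 turn [-0.006  0.003  0.003] shift(after turn) [ 0.0251 -0.0015 -0.0034] shift now [ 0.0251 -0.0014 -0.0034] F [-0.4  0.3  0.1] open 0.0172
```

```bash
python3 -m inch '[[[0.01,-0.001,-0.003,-0.006,0,0.003,0],[0.008,0,0,0,0,0,0],[0.004,0,0,0,0,0,0],[0.001,0,0,0,0,0,0]]]'; python3 -c "
from h import *
go(.4388,.2877,.0575,.034)"
```

```text
t: 19.75
tool_pos: [0.4394, 0.2872, 0.0579]
orientation: [1.182, 1.223, -1.185]
force: [-0.7, 0.1, -0.2]
opening: 0.0176
t 19.75 pos [0.4394 0.2872 0.0579] yaw 0.034 turn [ 0.     0.003 -0.   ] shift(after turn) [ 0.0004 -0.0005 -0.0006] shift now [ 0.0004 -0.0005 -0.0006] F [-0.7  0.1 -0.2] open 0.0176
```

```bash
python3 -m inch '[[[0.001,-0.0005,-0.0005,0,0,0,0],[0.001,0,0,0,0,0,0]]]'; python3 -m inch '[[[0,0,0,0,0,0,0.4],[0,0,0,0,0,0,0.4],[0,0,0,0,0,0,0.4],[-0.01,0,0,0,0,0,0.4],[-0.03,0,0,0,0,0,0.4],[-0.04,0,0,0,0,0,0.4],[-0.02,0,0,0,0,0,0.4],[0,0.04,0,0,0,0,0.4],[0,0.04,0,0,0,0,0.4],[0,0.04,0,0,0,0,0.4],[0,0,0,0,0,0,0.4]]]'; python3 -c "
from h import *
from plant import optics
go(.579,-.005,.1,-1.57)
c=optics.read_camera('top')
cv2.imwrite('pics/t2.png',cv2.resize(c['frame'][135:275,165:385],None,fx=3.6,fy=3.6,interpolation=cv2.INTER_CUBIC))"
```

```text
t: 19.95
tool_pos: [0.4392, 0.2877, 0.0569]
orientation: [1.182, 1.222, -1.185]
force: [-7.8, -4.8, 15.0]
opening: 0.0174
t: 21.05
tool_pos: [0.5629, 0.2932, 0.1678]
orientation: [1.184, 1.221, -1.178]
force: [-0.8, 0.2, -0.5]
opening: 0.0373
t 21.05 pos [0.5629 0.2932 0.1678] yaw 0.037 turn [ 1.607 -0.004 -0.005] shift(after turn) [ 0.0678  0.2982 -0.0159] shift now [0.0682 0.0048 0.2985] F [-0.8  0.2 -0.5] open 0.0373
```

View pics/t2.png

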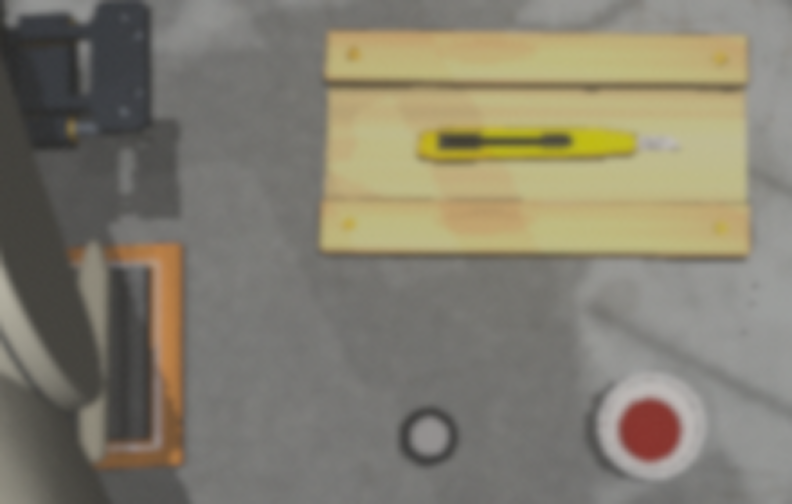

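The knife is now fully visible. The handle runs from (418,145) to (636,144) and the tip is at (681,144) in the crop. The pile is partly behind the arm, but the bar and block look aligned. The loupe and the tin look undisturbed.

```bash
python3 -c "
from h import *
from plant import optics
c=optics.read_camera('top')
p=lambda uv:(np.array(uv,float)+.5)/3.6-.5+np.array((165,135))
print('knife',world(c,p([(418,145),(636,144)]),.018).round(4).tolist(),world(c,p([(681,144)]),.01))
print('edges',world(c,p([(500,129),(500,160)]),.02).round(4).tolist())
print('chan',world(c,p([(480,83),(480,201)]),.025).round(4).tolist())
print('chan',world(c,p([(580,83),(580,203)]),.025).round(4).tolist())
go(.579,.005,.1,1.571)"
python3 -m inch '[[[0,0.002,0.03,-0.14,0,0,0.4],[0,0,0,-0.14,0,0,0.4],[0,0,0,-0.14,0,0,0.4],[0,0,0,-0.14,0,0,0.4],[0,0,0,-0.14,0,0,0.4],[0,0,0,-0.14,0,0,0.4],[0,0,0,-0.14,0,0,0.4],[0,0,0,-0.14,0,0,0.4],[0,0,0,-0.14,0,0,0.4],[0,0,0,-0.14,0,0,0.4],[0,0,0,-0.14,0,0,0.4],[0,0,0,0,0,0,0.4],[0,0,0,0,0,0,0.4]]]'; python3 -c "
from h import *
go(.579,.005,.1,1.571)"
```

```text
knife [[0.5781, 0.0785], [0.5769, -0.0703]] [[ 0.57829037 -0.10169543]]
edges [[0.5881, 0.0224], [0.5665, 0.0226]]
chan [[0.6193, 0.0357], [0.5373, 0.0362]]
chan [[0.6184, -0.0326], [0.5351, -0.0312]]
t 21.15 pos [0.5599 0.2938 0.1684] yaw 0.038 turn [-1.533  0.004 -0.003] shift(after turn) [ 0.0684 -0.2888  0.0191] shift now [0.0686 0.008  0.2893] F [-1.4 -0.1  0.2] open 0.0372
t: 22.45
tool_pos: [0.5468, 0.2667, 0.1776]
orientation: [-0.056, 1.564, 0.06]
force: [0.0, 0.4, -0.4]
opening: 0.0372
t 22.45 pos [0.5468 0.2667 0.1776] yaw 1.644 turn [ 0.073  0.006 -0.003] shift(after turn) [ 0.0776 -0.2617  0.0322] shift now [ 0.077  -0.2635  0.0125] F [ 0.   0.4 -0.4] open 0.0372
```

```bash
python3 -m inch '[[[0,0,0,0.09,0,0,0.38],[0,-0.044,0.005,0,0,0,0.38],[0,-0.044,0.005,0,0,0,0.38],[0,-0.044,0.005,0,0,0,0.38],[0,-0.044,0.005,0,0,0,0.38],[0,-0.044,0.005,0,0,0,0.38],[0,-0.03,0,0,0,0,0.38],[0.02,0,0,0,0,0,0.38],[0.03,0,0,0,0,0,0.38],[0,0,0,0,0,0,0.38],[0,0,0,0,0,0,0.38]]]'; python3 -c "
from h import *
go(.5775,.0035,.07,1.553)"
```

```text
t: 23.55
tool_pos: [0.5615, 0.0093, 0.1309]
orientation: [0.051, 1.558, -0.044]
force: [0.3, 0.4, 0.2]
opening: 0.0353
t 23.55 pos [0.5615 0.0093 0.1309] yaw 1.511 turn [-0.042  0.012 -0.004] shift(after turn) [ 0.0609 -0.0055  0.0161] shift now [ 0.0611 -0.0051  0.0156] F [0.3 0.4 0.2] open 0.0353
```

```bash
python3 -m inch '[[[0,-0.003,0.008,-0.04,0.006,0,0.38],[0,-0.003,0.008,0,0.006,0,0.38],[0.02,0,0,0,0,0,0.38],[0.025,0,0,0,0,0,0.38],[0.01,0,0,0,0,0,0.38],[0,0,0,0,0,0,0.38],[0,0,0,0,0,0,0.38]]]'; python3 -c "
from h import *
from plant import optics
go(.5775,.0035,.05,1.553)
c=optics.read_camera('wrist');cv2.imwrite('pics/w4.png',c['frame'])"
```

```text
t: 24.25
tool_pos: [0.5841, 0.0048, 0.0852]
orientation: [0.024, 1.559, -0.018]
force: [0.1, -0.0, 0.4]
opening: 0.035
t 24.25 pos [0.5841 0.0048 0.0852] yaw 1.545 turn [-0.008  0.012 -0.004] shift(after turn) [ 0.0352 -0.0015 -0.0066] shift now [ 0.0351 -0.0017 -0.007 ] F [ 0.1 -0.   0.4] open 0.035
```

View pics/w4.png

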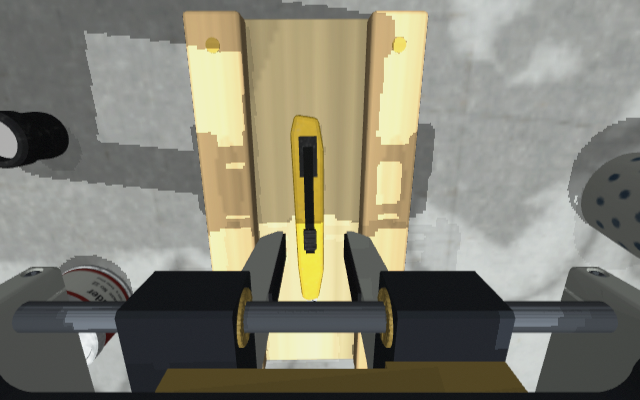

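The wrist view shows the knife at columns 295–324 in row 200, from (306,115) to (313,298), along the channel and slightly left of the finger midline. The pose error explains that.

```bash
python3 -c "
from h import *
from plant import optics
c=optics.read_camera('wrist')
print(world(c,[(295,200),(324,200),(306,117),(313,298)],.019).round(4).tolist())
print(world(c,[(252,180),(367,180)],.025).round(4).tolist())
go(.5785,.0035,.05,1.553)"; python3 -m inch '[[[0.01,-0.001,-0.003,-0.008,0.006,-0.003,0.38],[0.01,0,-0.003,0,0.005,0,0.38],[0.005,0,0,0,0,0,0.38],[0,0,0,0,0,0,0.38]]]'; python3 -c "
from h import *
go(.5785,.0035,.027,1.553)"
```

```text
[[0.5711, 0.0186], [0.5931, 0.018], [0.5815, 0.0791], [0.5824, -0.068]]
[[0.5413, 0.0365], [0.6241, 0.0341]]
t 24.35 pos [0.5843 0.0048 0.0855] yaw 1.545 turn [-0.008  0.012 -0.004] shift(after turn) [ 0.0355 -0.0014 -0.0058] shift now [ 0.0354 -0.0015 -0.0062] F [-0.1 -0.3 -0.1] open 0.0352
t: 24.75
tool_pos: [0.5791, 0.0037, 0.0604]
orientation: [0.014, 1.567, -0.014]
force: [-0.4, 0.7, 0.3]
opening: 0.0352
t 24.75 pos [0.5791 0.0037 0.0604] yaw 1.553 turn [ 0.     0.003 -0.   ] shift(after turn) [ 0.0334 -0.0003 -0.0006] shift now [ 0.0334 -0.0003 -0.0007] F [-0.4  0.7  0.3] open 0.0352
```

```bash
python3 -m inch '[[[0.01,0,0.001,0,0,0,0.38],[0.01,0,0,0,0.003,0,0.38],[0.005,0,0,0,0,0,0.38],[0.002,0,0,0,0,0,0.38]]]'; python3 -c "
from h import *
go(.5795,.0035,.027,1.553)"
```

```text
t: 25.15
tool_pos: [0.58, 0.0037, 0.0307]
orientation: [0.014, 1.571, -0.014]
force: [0.3, 1.1, 0.1]
opening: 0.0352
t 25.15 pos [0.58   0.0037 0.0307] yaw 1.553 turn [-0. -0. -0.] shift(after turn) [ 0.0037 -0.0002 -0.0005] shift now [ 0.0037 -0.0002 -0.0005] F [0.3 1.1 0.1] open 0.0352
```

```bash
python3 -m inch '[[[0.003,0,0,0,0,0,0.38],[0.001,0,0,0,0,0,0.38],[0,0,0,0,0,0,0.2],[0,0,0,0,0,0,0.05],[0,0,0,0,0,0,0.05],[0,0,0,0,0,0,0.05],[0,0,0,0,0,0,0.05]]]' 30; python3 -c "
from h import *
go(.5795,.0035,.027,1.553)"
```

```text
t: 25.85
tool_pos: [0.5804, 0.0037, 0.0268]
orientation: [0.014, 1.571, -0.014]
force: [-0.4, -0.3, -0.4]
opening: 0.0233
t 25.85 pos [0.5804 0.0037 0.0268] yaw 1.553 turn [-0.  0. -0.] shift(after turn) [-0.0002 -0.0002 -0.0009] shift now [-0.0002 -0.0002 -0.0009] F [-0.4 -0.3 -0.4] open 0.0233
```

```bash
python3 -c "
from h import *
from plant import optics
c=optics.read_camera('top')
cv2.imwrite('pics/t3.png',cv2.resize(c['frame'][195:275,160:230],None,fx=7,fy=7,interpolation=cv2.INTER_CUBIC))"
```

```text
(no output)
```

View pics/t3.png

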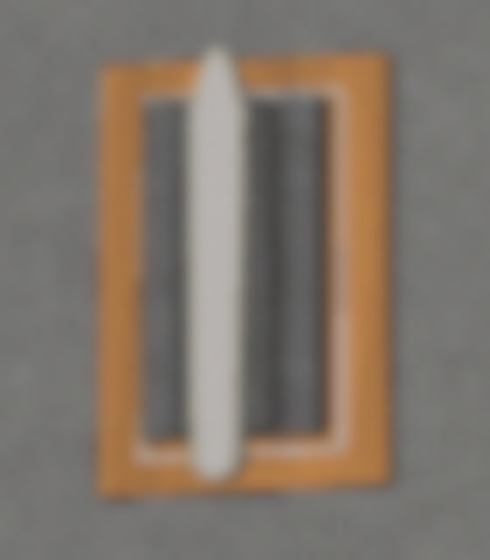

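The crop shows the folder from (217,47) to (215,480), the block edges at 145/327, and the bar's right edge at about 278. Now to check the offsets numerically.

```bash
python3 -c "
from h import *
from plant import optics
c=optics.read_camera('top')
p=lambda uv:(np.array(uv,float)+.5)/7-.5+np.array((160,195))
F=world(c,p([(217,47),(215,480)]),.046);print('folder',F.mean(0),F[0]-F[1])
print('bar right edge',world(c,p([(278,260)]),.038))
print('block',world(c,p([(145,270),(329,270)]),.028).tolist(),world(c,p([(236,98),(236,440)]),.028).tolist())
go(.5795,.0035,.12,1.553)"
```

```text
folder [0.43825217 0.2871409 ] [0.14481598 0.00443714]
bar right edge [[0.43907601 0.26857078]]
block [[0.43728821017072883, 0.3161042507899133], [0.43643265655709695, 0.2537770336090589]] [[0.4958848501442466, 0.28730070744928465], [0.3796151116777259, 0.2833304181063148]]
t 25.95 pos [0.5803 0.0037 0.0267] yaw 1.553 turn [-0.  0. -0.] shift(after turn) [-0.0933 -0.0002 -0.0008] shift now [-0.0933 -0.0002 -0.0008] F [ 0.3  0.1 -0.6] open 0.0237
```

```bash
python3 -m inch '[[[-0.02,0,0,0,0,0,0.05],[-0.04,0,0,0,0,0,0.05],[-0.04,0,0,0,0,0,0.05],[-0.03,0,0,0,0,0,0.05],[0,-0.04,-0.018,0.14,0,0,0.05],[0,-0.03,-0.03,0.14,0,0,0.05],[0,-0.03,-0.03,0.14,0,0,0.05],[0,-0.02,-0.01,0.14,0,0,0.05],[0,0,0,0.14,0,0,0.05],[0,0,0,0.14,0,0,0.05],[0,0,0,0.14,0,0,0.05],[0,0,0,0.14,0,0,0.05],[0,0,0,0.14,0,0,0.05],[0,0,0,0.14,0,0,0.05],[0,0,0,0.14,0,0,0.05],[0,0,0,0,0,0,0.05],[0,0,0,0,0,0,0.05]]]'; python3 -c "
from h import *
go(.458,-.272,.1,-.077)"
```

```text
t: 27.65
tool_pos: [0.4672, -0.0983, 0.1635]
orientation: [1.243, 1.183, -1.241]
force: [0.3, -0.1, -1.3]
opening: 0.0235
t 27.65 pos [ 0.4672 -0.0983  0.1635] yaw -0.046 turn [ 0.031  0.002 -0.003] shift(after turn) [0.0635 0.0042 0.1739] shift now [ 0.0639 -0.0015  0.1738] F [ 0.3 -0.1 -1.3] open 0.0235
```

```bash
python3 -m inch '[[[0,0,0,0.03,0,0,0.05],[0,0.001,0.043,0,0,0,0.05],[0,0.001,0.043,0,0,0,0.05],[0.01,0.001,0.043,0,0,0,0.05],[0.02,0.001,0.03,0,0,0,0.05],[0.02,0,0.01,0,0,0,0.05],[0.01,0,0,0,0,0,0.05],[0,0,0,0,0,0,0.05],[0,0,0,0,0,0,0.05]]]'; python3 -c "
from h import *
go(.458,-.272,.06,-.077)"
```

```text
t: 28.55
tool_pos: [0.4609, -0.2723, 0.1037]
orientation: [1.255, 1.172, -1.25]
force: [-0.1, -0.5, -1.2]
opening: 0.0234
t 28.55 pos [ 0.4609 -0.2723  0.1037] yaw -0.061 turn [ 0.016  0.003 -0.007] shift(after turn) [ 0.0437 -0.0029 -0.    ] shift now [ 0.0437 -0.0032 -0.0002] F [-0.1 -0.5 -1.2] open 0.0234
```

```bash
python3 -m inch '[[[0.015,-0.001,0,0.015,0,-0.005,0.05],[0.02,-0.001,0,0,0,0,0.05],[0.015,0,0,0,0,0,0.05],[0,0,0,0,0,0,0.05],[0,0,0,0,0,0,0.05]]]'; python3 -c "
from h import *
from plant import optics
go(.458,-.272,.027,-.077)
c=optics.read_camera('wrist');cv2.imwrite('pics/w5.png',c['frame'])"
```

```text
t: 29.05
tool_pos: [0.462, -0.2696, 0.0542]
orientation: [1.262, 1.165, -1.261]
force: [-0.8, 0.3, 0.2]
opening: 0.0237
t 29.05 pos [ 0.462  -0.2696  0.0542] yaw -0.073 turn [ 0.004  0.005 -0.007] shift(after turn) [ 0.0272 -0.0038  0.0027] shift now [ 0.0272 -0.004   0.0025] F [-0.8  0.3  0.2] open 0.0237
```

View pics/w5.png

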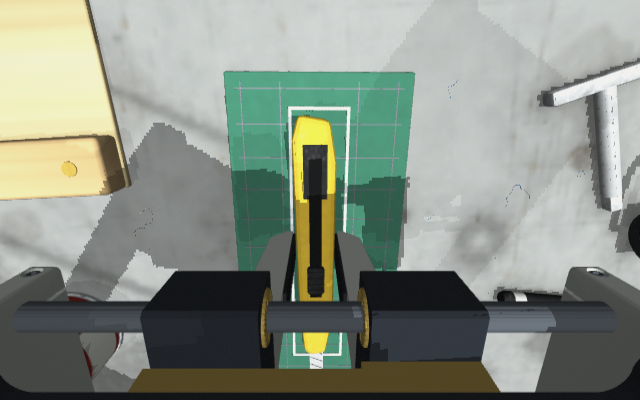

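The knife is held over the frame, with its handle end at (315,117) and the far frame edge at (290–350,108).

```bash
python3 -c "
from h import *
from plant import optics
c=optics.read_camera('wrist')
print('handle end',world(c,[(315,118)],.045),'frame end mid',world(c,[(319.5,108)],.003))
print('mat corners',world(c,[(224,72),(413,72)],.003))
print('tip',world(c,[(316,366)],.038),world(c,[(318,354)],.003))
go(.458,-.272,.027,-.077)"; python3 -m inch '[[[0.01,-0.001,0.0025,0.004,0,-0.006,0.05],[0.01,-0.002,0,0,0,0,0.05],[0.005,0,0,0,0,0,0.05],[0,0,0,0,0,0,0.05]]]'; python3 -c "
from h import *
go(.458,-.272,.0255,-.077)"
```

```text
handle end [[ 0.53737571 -0.27500806]] frame end mid [[ 0.54188245 -0.27851413]]
mat corners [[ 0.56763996 -0.22068616]
 [ 0.55915143 -0.33817973]]
tip [[ 0.37022255 -0.26368127]] [[ 0.34615216 -0.26397583]]
t 29.15 pos [ 0.4621 -0.2699  0.0545] yaw -0.073 turn [ 0.004  0.006 -0.007] shift(after turn) [ 0.0275 -0.0039  0.0024] shift now [ 0.0275 -0.0041  0.0022] F [ 0.4 -0.1  0.2] open 0.024
t: 29.55
tool_pos: [0.4601, -0.2734, 0.0294]
orientation: [1.262, 1.163, -1.267]
force: [-0.6, -0.4, -0.7]
opening: 0.0233
t 29.55 pos [ 0.4601 -0.2734  0.0294] yaw -0.078 turn [-0.001  0.008 -0.003] shift(after turn) [ 0.0039 -0.0022 -0.0012] shift now [ 0.0039 -0.0022 -0.0012] F [-0.6 -0.4 -0.7] open 0.0233
```

```bash
python3 -m inch '[[[0.003,-0.001,-0.001,0,0.005,0,0.05],[0.0015,0,0,0,0,0,0.05],[0.001,0,0,0,0,0,0.05]]]'; python3 -c "
from h import *
go(.459,-.272,.0248,-.077)"
```

```text
t: 29.85
tool_pos: [0.4591, -0.2724, 0.024]
orientation: [1.266, 1.167, -1.265]
force: [-5.5, 4.3, 15.1]
opening: 0.0234
t 29.85 pos [ 0.4591 -0.2724  0.024 ] yaw -0.078 turn [-0.001  0.002 -0.003] shift(after turn) [-0.0008 -0.0001 -0.0004] shift now [-0.0008 -0.0001 -0.0004] F [-5.5  4.3 15.1] open 0.0234
```

```bash
python3 -m inch '[[[0,0,0,0,0,0,0.45],[0,0,0,0,0,0,0.45],[0,0,0,0,0,0,0.45],[-0.01,0,0,0,0,0,0.45],[-0.03,0,0,0,0,0,0.45],[-0.04,0,0,0,0,0,0.45],[-0.04,0,0,0,0,0,0.45],[0,0,-0.04,-0.1,0,0,0.45],[0,0,-0.045,0,0,0,0.45],[0,0,-0.045,0,0,0,0.45],[0,0,-0.045,0,0,0,0.45],[0,0,-0.045,0,0,0,0.45],[0,0,-0.045,0,0,0,0.45],[0,0,-0.045,0,0,0,0.45],[0,0,-0.045,0,0,0,0.45],[0,0,0,0,0,0,0.45],[0,0,0,0,0,0,0.45]]]'; python3 -c "
from h import *
from plant import optics
go(.4385,.2875,.12,.034)
c=optics.read_camera('top')
cv2.imwrite('pics/t4.png',cv2.resize(c['frame'][170:286,390:460],None,fx=5,fy=5,interpolation=cv2.INTER_CUBIC))"
```

```text
t: 31.55
tool_pos: [0.4566, 0.0946, 0.1611]
orientation: [1.197, 1.202, -1.179]
force: [-0.6, 0.2, -0.0]
opening: 0.0418
t 31.55 pos [0.4566 0.0946 0.1611] yaw 0.024 turn [-0.01   0.005 -0.02 ] shift(after turn) [ 0.0411 -0.0116 -0.1934] shift now [ 0.0398 -0.0143 -0.1935] F [-0.6  0.2 -0. ] open 0.0418
```

View pics/t4.png

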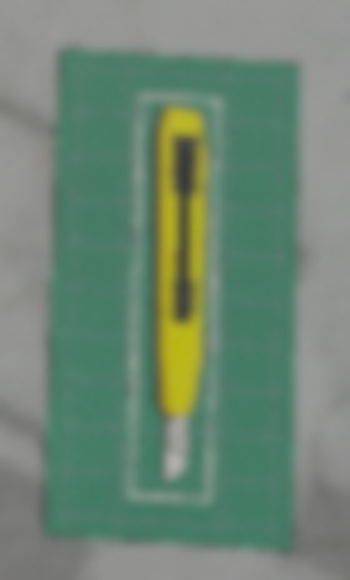

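The knife lies inside the frame, rows 107–480 against the frame's 95–498, and is centred to about 2–3 mm. Next I take the folder back.

```bash
python3 -m inch '[[[0,-0.002,-0.045,-0.005,0,-0.01,0.45],[0,-0.002,-0.045,-0.005,0,-0.01,0.45],[0,-0.002,-0.045,0,0,0,0.45],[0.01,-0.002,-0.03,0,0,0,0.45],[0.02,0,-0.015,0,0,0,0.45],[0.01,0,0,0,0,0,0.45],[0,0,0,0,0,0,0.45],[0,0,0,0,0,0,0.45]]]'; python3 -c "
from h import *
go(.439,.2877,.085,.034)"
```

```text
t: 32.4
tool_pos: [0.4509, 0.2673, 0.122]
orientation: [1.197, 1.207, -1.199]
force: [0.5, -0.0, -0.2]
opening: 0.0414
t 32.4 pos [0.4509 0.2673 0.122 ] yaw 0.013 turn [-0.021  0.007 -0.004] shift(after turn) [ 0.037  -0.0112 -0.0208] shift now [ 0.0368 -0.0118 -0.0208] F [ 0.5 -0.  -0.2] open 0.0414
```

```bash
python3 -m inch '[[[0,-0.005,-0.01,-0.02,0.006,0,0.45],[0,-0.006,-0.01,0,0,-0.003,0.45],[0.015,0,0,0,0,0,0.45],[0.02,0,0,0,0,0,0.45],[0,0,0,0,0,0,0.45],[0,0,0,0,0,0,0.45]]]'; python3 -c "
from h import *
go(.439,.2877,.058,.034)"
```

```text
t: 33.0
tool_pos: [0.4408, 0.2869, 0.0878]
orientation: [1.19, 1.221, -1.181]
force: [0.2, 0.5, -0.2]
opening: 0.0416
t 33.0 pos [0.4408 0.2869 0.0878] yaw 0.032 turn [-0.002 -0.001 -0.006] shift(after turn) [ 0.0298 -0.0017 -0.0009] shift now [ 0.0298 -0.0019 -0.0008] F [ 0.2  0.5 -0.2] open 0.0416
```

```bash
python3 -m inch '[[[0.01,-0.001,-0.001,-0.002,0,-0.006,0.45],[0.01,-0.001,0,0,0,0,0.45],[0.005,0,0,0,0,0,0.45],[0.002,0,0,0,0,0,0.45],[0,0,0,0,0,0,0.45]]]'; python3 -c "
from h import *
go(.439,.2877,.0575,.034)"
```

```text
t: 33.5
tool_pos: [0.4391, 0.2881, 0.0594]
orientation: [1.186, 1.226, -1.184]
force: [1.4, 0.5, -0.1]
opening: 0.042
t 33.5 pos [0.4391 0.2881 0.0594] yaw 0.034 turn [-0.    -0.002  0.   ] shift(after turn) [ 0.0019 -0.0001  0.0004] shift now [ 0.0019 -0.0001  0.0004] F [ 1.4  0.5 -0.1] open 0.042
```

```bash
python3 -m inch '[[[0.002,0,0,0,0,0,0.3],[0,0,0,0,0,0,0],[0,0,0,0,0,0,0],[0,0,0,0,0,0,0],[0,0,0,0,0,0,0],[0,0,0,0,0,0,0]]]' 25; python3 -c "
from h import *
go(.439,.2877,.0575,.034)"; python3 -m inch '[[[-0.015,0,0,0,0,0,0],[-0.03,0,0,0,0,0,0],[-0.03,0,0,0.038,0,0,0],[-0.01,0,0,0,0,0,0]]]';  python3 -c "
from h import *
go(.58,.0834,.1,-.004)"
```

```text
t: 34.1
tool_pos: [0.4399, 0.2885, 0.0584]
orientation: [1.187, 1.226, -1.182]
force: [0.6, 0.3, -1.2]
opening: 0.0176
t 34.1 pos [0.4399 0.2885 0.0584] yaw 0.034 turn [-0.    -0.003 -0.002] shift(after turn) [ 0.0009 -0.0009  0.0007] shift now [ 0.0009 -0.0009  0.0008] F [ 0.6  0.3 -1.2] open 0.0176
t: 34.5
tool_pos: [0.4382, 0.2874, 0.1465]
orientation: [1.212, 1.209, -1.214]
force: [-0.5, -0.2, -0.8]
opening: 0.0179
t 34.5 pos [0.4382 0.2874 0.1465] yaw -0.005 turn [-0.001 -0.001  0.002] shift(after turn) [0.0465 0.1426 0.2034] shift now [0.0461 0.143  0.2032] F [-0.5 -0.2 -0.8] open 0.0179
```

```bash
python3 -m inch '[[[0,0.028,0.04,0,0,0,0],[0,0.028,0.04,0,0,0,0],[0.01,0.028,0.04,0,0,0,0],[0.02,0.028,0.04,0,0,0,0],[0.01,0.02,0.028,0,0,0,0],[0.005,0,0,0,0,0,0],[0,0,0,0,0,0,0],[0,0,0,0,0,0,0]]]'; python3 -c "
from h import *
go(.581,.0834,.07,-.004)"
```

```text
t: 35.3
tool_pos: [0.575, 0.0982, 0.1073]
orientation: [1.212, 1.21, -1.195]
force: [0.9, 0.2, -0.5]
opening: 0.0173
t 35.3 pos [0.575  0.0982 0.1073] yaw 0.007 turn [ 0.011 -0.005 -0.008] shift(after turn) [0.0373 0.006  0.0148] shift now [0.0372 0.0056 0.0151] F [ 0.9  0.2 -0.5] open 0.0173
```

```bash
python3 -m inch '[[[0,0.003,0.008,0.011,-0.004,-0.006,0],[0.01,0.002,0.007,0,0,0,0],[0.015,0,0,0,0,0,0],[0.01,0,0,0,0,0,0],[0,0,0,0,0,0,0]]]'; python3 -c "
from h import *
go(.581,.0834,.0465,-.004)"
```

```text
t: 35.8
tool_pos: [0.5796, 0.0856, 0.0705]
orientation: [1.211, 1.208, -1.205]
force: [-0.6, 0.3, -0.6]
opening: 0.0177
t 35.8 pos [0.5796 0.0856 0.0705] yaw 0.001 turn [ 0.005 -0.001 -0.003] shift(after turn) [0.024  0.0014 0.0022] shift now [0.024  0.0013 0.0023] F [-0.6  0.3 -0.6] open 0.0177
```

```bash
python3 -m inch '[[[0.01,0.001,0.002,0.005,0,-0.003,0],[0.007,0,0,0,0,0,0],[0.003,0,0,0,0,0,0],[0,0,0,0,0,0,0]]]'; python3 -c "
from h import *
go(.581,.0834,.0455,-.004)"
```

```text
t: 36.2
tool_pos: [0.5799, 0.084, 0.0477]
orientation: [1.212, 1.21, -1.213]
force: [-0.5, 0.6, -0.3]
opening: 0.0174
t 36.2 pos [0.5799 0.084  0.0477] yaw -0.004 turn [ 0.    -0.001  0.002] shift(after turn) [0.0022 0.0011 0.0006] shift now [0.0022 0.0011 0.0006] F [-0.5  0.6 -0.3] open 0.0174
```

```bash
python3 -m inch '[[[0.002,0.001,0.0005,0,0,0.002,0],[0.0005,0,0,0,0,0,0],[0.0005,0,0,0,0,0,0]]]'; python3 -m inch '[[[0,0,0,0,0,0,0.4],[0,0,0,0,0,0,0.4],[0,0,0,0,0,0,0.4],[-0.01,0,0,0,0,0,0.4],[-0.03,0,0,0,0,0,0.5],[-0.04,0,0,0,0,0,0.6],[-0.02,0,0,-0.038,0,0,0.6],[0,0,0,0,0,0,0.6]]]'; python3 -c "
from h import *
go(.439,.2877,.1,.034)"
```

```text
t: 36.5
tool_pos: [0.5816, 0.0835, 0.0453]
orientation: [1.214, 1.207, -1.21]
force: [-0.4, 0.1, 0.4]
opening: 0.0176
t: 37.3
tool_pos: [0.5811, 0.0833, 0.1513]
orientation: [1.185, 1.225, -1.181]
force: [1.2, -0.1, -0.1]
opening: 0.0554
t 37.3 pos [0.5811 0.0833 0.1513] yaw 0.035 turn [ 0.001 -0.001 -0.002] shift(after turn) [ 0.0513 -0.1351 -0.2091] shift now [ 0.0514 -0.135  -0.2091] F [ 1.2 -0.1 -0.1] open 0.0554
```

```bash
python3 -m inch '[[[0,-0.0255,-0.0405,0,0,0,0.6],[0,-0.0255,-0.0405,0,0,0,0.6],[0,-0.0255,-0.0405,0,0,0,0.6],[0.01,-0.0255,-0.0405,0,0,0,0.6],[0.02,-0.02,-0.03,0,0,0,0.6],[0.02,-0.01,-0.013,0,0,0,0.6],[0,0,0,0,0,0,0.6],[0,0,0,0,0,0,0.6]]]'; python3 -c "
from h import *
go(.4389,.2877,.07,.034)"
```

```text
t: 38.1
tool_pos: [0.4378, 0.289, 0.0969]
orientation: [1.194, 1.218, -1.188]
force: [0.3, 0.2, 0.1]
opening: 0.0558
t 38.1 pos [0.4378 0.289  0.0969] yaw 0.024 turn [-0.01  -0.001 -0.004] shift(after turn) [0.0269 0.0011 0.0014] shift now [0.0269 0.001  0.0014] F [0.3 0.2 0.1] open 0.0558
```

```bash
python3 -m inch '[[[0.015,0.001,0.001,-0.01,0,-0.004,0.6],[0.015,0,0,0,0,0,0.6],[0.01,0,0,0,0,0,0.6],[0.004,0,0,0,0,0,0.6],[0,0,0,0,0,0,0.6]]]'; python3 -c "
from h import *
go(.4389,.2877,.0485,.034)"
```

```text
t: 38.6
tool_pos: [0.442, 0.285, 0.0498]
orientation: [1.189, 1.222, -1.187]
force: [-0.9, -0.1, 0.2]
opening: 0.0555
t 38.6 pos [0.442  0.285  0.0498] yaw 0.029 turn [-0.005 -0.    -0.001] shift(after turn) [ 0.0013 -0.003  -0.0028] shift now [ 0.0013 -0.003  -0.0027] F [-0.9 -0.1  0.2] open 0.0555
```

```bash
python3 -m inch '[[[0.001,-0.003,-0.0027,-0.005,0,0,0.6],[0,0,0,0,0,0,0.6],[0,0,0,0,0,0,0.4],[0,0,0,0,0,0,0.1],[0,0,0,0,0,0,0.1],[0,0,0,0,0,0,0.1],[0,0,0,0,0,0,0.1]]]' 30; python3 -c "
from h import *
go(.4389,.2877,.0485,.034)"; python3 -m inch '[[[-0.015,0,0,0,0,0,0.1],[-0.03,0,0,0,0,0,0.1],[-0.03,0,0,0.084,0,0,0.1],[-0.01,0,0,0,0,0,0.1]]]'; python3 -c "
from h import *
go(.576,-.0904,.12,-.05)"
```

```text
t: 39.3
tool_pos: [0.4399, 0.2883, 0.0503]
orientation: [1.187, 1.224, -1.181]
force: [0.2, -0.0, -1.7]
opening: 0.0335
t 39.3 pos [0.4399 0.2883 0.0503] yaw 0.034 turn [ 0.    -0.002 -0.004] shift(after turn) [ 0.0018 -0.001   0.0005] shift now [ 0.0018 -0.001   0.0005] F [ 0.2 -0.  -1.7] open 0.0335
t: 39.7
tool_pos: [0.4367, 0.2867, 0.1368]
orientation: [1.244, 1.185, -1.251]
force: [0.7, 0.0, -2.7]
opening: 0.0336
t 39.7 pos [0.4367 0.2867 0.1368] yaw -0.052 turn [-0.002  0.002  0.003] shift(after turn) [0.0168 0.1579 0.3697] shift now [0.017  0.1587 0.3694] F [ 0.7  0.  -2.7] open 0.0336
```

```bash
python3 -m inch '[[[0,0.0175,0.041,0,0,0,0.1],[0,0.0175,0.041,0,0,0,0.1],[0,0.0175,0.041,0,0,0,0.1],[0,0.0175,0.041,0,0,0,0.1],[0,0.0175,0.041,0,0,0,0.1],[0,0.0175,0.041,0,0,0,0.1],[0,0.0175,0.041,0,0,0,0.1],[0,0.0175,0.041,0,0,0,0.1],[0.01,0.01,0.028,0,0,0,0.1],[0.01,0.005,0.013,0,0,0,0.1],[0,0,0,0,0,0,0.1],[0,0,0,0,0,0,0.1]]]'; python3 -c "
from h import *
go(.577,-.0904,.07,-.05)"
```

```text
t: 40.9
tool_pos: [0.5811, -0.0999, 0.1177]
orientation: [1.227, 1.201, -1.222]
force: [-0.5, -0.3, -2.5]
opening: 0.0331
t 40.9 pos [ 0.5811 -0.0999  0.1177] yaw -0.02 turn [ 0.03  -0.003 -0.001] shift(after turn) [ 0.0477 -0.0046 -0.0093] shift now [ 0.0478 -0.0043 -0.0092] F [-0.5 -0.3 -2.5] open 0.0331
```

```bash
python3 -m inch '[[[0.01,-0.002,-0.005,0.015,-0.003,0,0.1],[0.02,-0.002,-0.004,0.015,0,0,0.1],[0.015,0,0,0,0,0,0.1],[0,0,0,0,0,0,0.1]]]'; python3 -c "
from h import *
go(.577,-.0904,.049,-.05)"
```

```text
t: 41.3
tool_pos: [0.5764, -0.0845, 0.0707]
orientation: [1.244, 1.187, -1.242]
force: [-1.5, 0.3, -2.0]
opening: 0.0334
t 41.3 pos [ 0.5764 -0.0845  0.0707] yaw -0.046 turn [ 0.004 -0.001 -0.001] shift(after turn) [0.0217 0.0009 0.0059] shift now [0.0217 0.0009 0.0059] F [-1.5  0.3 -2. ] open 0.0334
```

```bash
python3 -m inch '[[[0.007,0.001,0.005,0.004,0,0,0.1],[0.007,0,0,0,0,0,0.1],[0.004,0,0,0,0,0,0.1],[0,0,0,0,0,0,0.1]]]'; python3 -c "
from h import *
go(.577,-.0904,.0473,-.05)"
```

```text
t: 41.7
tool_pos: [0.5779, -0.0888, 0.0523]
orientation: [1.246, 1.185, -1.243]
force: [0.1, -1.1, -2.9]
opening: 0.0333
t 41.7 pos [ 0.5779 -0.0888  0.0523] yaw -0.048 turn [ 0.002 -0.001 -0.002] shift(after turn) [ 0.005  -0.0008  0.0016] shift now [ 0.005  -0.0008  0.0016] F [ 0.1 -1.1 -2.9] open 0.0333
```

```bash
python3 -m inch '[[[0.003,-0.001,0.0016,0.002,0,0,0.1],[0.002,0,0,0,0,0,0.1],[0.001,0,0,0,0,0,0.1]]]'; python3 -c "
from h import *
go(.577,-.0904,.0473,-.05)"
```

```text
t: 42.0
tool_pos: [0.5776, -0.091, 0.0473]
orientation: [1.249, 1.182, -1.244]
force: [-4.6, 2.3, 6.9]
opening: 0.0335
t 42.0 pos [ 0.5776 -0.091   0.0473] yaw -0.051 turn [-0.001 -0.    -0.004] shift(after turn) [-0.     -0.0007 -0.0006] shift now [-0.     -0.0007 -0.0006] F [-4.6  2.3  6.9] open 0.0335
```

```bash
python3 -m inch '[[[0,0,0,0,0,0,0.6],[0,0,0,0,0,0,0.6],[0,0,0,0,0,0,0.6],[-0.01,0,0,0,0,0,0.6],[-0.03,0,0,0,0,0,0.8],[-0.04,0,0,-0.085,0,0,0.9],[-0.02,0,0,0,0,0,0.9],[0,0,0,0,0,0,0.9]]]'; python3 -c "
from h import *
go(.4381,.2878,.1,.034)"
```

```text
t: 42.8
tool_pos: [0.5782, -0.0914, 0.1547]
orientation: [1.185, 1.22, -1.177]
force: [0.8, -0.9, -0.3]
opening: 0.0818
t 42.8 pos [ 0.5782 -0.0914  0.1547] yaw 0.037 turn [ 0.003  0.001 -0.007] shift(after turn) [ 0.0547 -0.1271 -0.3837] shift now [ 0.0534 -0.1263 -0.3842] F [ 0.8 -0.9 -0.3] open 0.0818
```

```bash
python3 -m inch '[[[0,-0.0133,-0.042,0,0,0,0.9],[0,-0.0133,-0.042,0,0,0,0.9],[0,-0.0133,-0.042,0,0,0,0.9],[0,-0.0133,-0.042,0,0,0,0.9],[0,-0.0133,-0.042,0,0,0,0.9],[0,-0.0133,-0.042,0,0,0,0.9],[0,-0.0133,-0.042,0,0,0,0.9],[0,-0.0133,-0.042,0,0,0,0.9],[0.01,-0.011,-0.03,0,0,0,0.9],[0.02,-0.007,-0.015,0,0,0,0.9],[0.02,0,0,0,0,0,0.9],[0,0,0,0,0,0,0.9],[0,0,0,0,0,0,0.9]]]'; python3 -c "
from h import *
go(.4381,.2878,.06,.034)"
```

```text
t: 44.1
tool_pos: [0.4324, 0.2975, 0.0942]
orientation: [1.186, 1.217, -1.182]
force: [0.9, -0.7, 0.4]
opening: 0.0836
t 44.1 pos [0.4324 0.2975 0.0942] yaw 0.032 turn [-0.002  0.003 -0.006] shift(after turn) [0.0342 0.0054 0.0098] shift now [0.0343 0.0052 0.0097] F [ 0.9 -0.7  0.4] open 0.0836
```

```bash
python3 -m inch '[[[0,0.003,0.005,-0.002,0,-0.005,0.9],[0.01,0.002,0.005,0,0,0,0.9],[0.015,0,0,0,0,0,0.9],[0.01,0,0,0,0,0,0.9],[0,0,0,0,0,0,0.9]]]'; python3 -c "
from h import *
go(.4381,.2878,.033,.034)"
```

```text
t: 44.6
tool_pos: [0.4408, 0.2851, 0.0587]
orientation: [1.187, 1.219, -1.185]
force: [-0.4, -1.0, -0.3]
opening: 0.0839
t 44.6 pos [0.4408 0.2851 0.0587] yaw 0.03 turn [-0.004  0.002 -0.004] shift(after turn) [ 0.0257 -0.0026 -0.0028] shift now [ 0.0257 -0.0027 -0.0028] F [-0.4 -1.  -0.3] open 0.0839
```

```bash
python3 -m inch '[[[0.01,-0.0015,-0.0028,-0.004,0,-0.004,0.9],[0.01,-0.001,0,0,0,0,0.9],[0.003,0,0,0,0,0,0.9],[0,0,0,0,0,0,0.9]]]'; python3 -c "
from h import *
go(.4381,.2878,.033,.034)"
```

```text
t: 45.0
tool_pos: [0.4376, 0.288, 0.033]
orientation: [1.181, 1.224, -1.186]
force: [-0.4, 0.2, -0.2]
opening: 0.0839
t 45.0 pos [0.4376 0.288  0.033 ] yaw 0.035 turn [0.001 0.003 0.001] shift(after turn) [0.     0.0005 0.0002] shift now [0.     0.0005 0.0002] F [-0.4  0.2 -0.2] open 0.0839
```

```bash
python3 -m inch '[[[0,0.0005,0,0,0,0,0.6],[0,0,0,0,0,0,0.3],[0,0,0,0,0,0,0.3],[0,0,0,0,0,0,0.3],[0,0,0,0,0,0,0.3],[0,0,0,0,0,0,0.3]]]' 30; python3 -c "
from h import *
go(.4381,.2878,.033,.034)"; python3 -m inch '[[[-0.015,0,0,0,0,0,0.3],[-0.04,0,0,0,0,0,0.3],[-0.04,0,0,0.123,0,0,0.3],[-0.01,0,0,0,0,0,0.3]]]'; python3 -c "
from h import *
go(.5795,-.002,.12,-.089)"
```

```text
t: 45.6
tool_pos: [0.4385, 0.2884, 0.0337]
orientation: [1.182, 1.224, -1.184]
force: [0.1, 0.7, -1.4]
opening: 0.0596
t 45.6 pos [0.4385 0.2884 0.0337] yaw 0.035 turn [0.001 0.002 0.   ] shift(after turn) [ 0.0007 -0.0004  0.0006] shift now [ 0.0007 -0.0004  0.0006] F [ 0.1  0.7 -1.4] open 0.0596
t: 46.0
tool_pos: [0.4354, 0.2869, 0.1405]
orientation: [1.268, 1.166, -1.284]
force: [1.6, 0.2, -3.0]
opening: 0.0595
t 46.0 pos [0.4354 0.2869 0.1405] yaw -0.091 turn [-0.002  0.007  0.007] shift(after turn) [0.0205 0.1692 0.275 ] shift now [0.0212 0.1699 0.2745] F [ 1.6  0.2 -3. ] open 0.0595
```

```bash
python3 -m inch '[[[0,0.024,0.039,0,0,0,0.3],[0,0.024,0.039,0,0,0,0.3],[0,0.024,0.039,0,0,0,0.3],[0,0.024,0.039,0,0,0,0.3],[0,0.024,0.039,0,0,0,0.3],[0,0.024,0.039,0,0,0,0.3],[0,0.015,0.022,0,0,0,0.3],[0.01,0.005,0.01,0,0,0,0.3],[0.01,0,0,0,0,0,0.3],[0,0,0,0,0,0,0.3],[0,0,0,0,0,0,0.3]]]'; python3 -c "
from h import *
go(.58,-.002,.08,-.089)"
```

```text
t: 47.1
tool_pos: [0.5796, 0.0025, 0.1162]
orientation: [1.243, 1.189, -1.255]
force: [-0.9, -0.8, -3.3]
opening: 0.0595
t 47.1 pos [0.5796 0.0025 0.1162] yaw -0.052 turn [0.037 0.002 0.008] shift(after turn) [0.0362 0.0008 0.0044] shift now [0.0362 0.0009 0.0044] F [-0.9 -0.8 -3.3] open 0.0595
```

```bash
python3 -m inch '[[[0.01,0,0.002,0.02,0.002,0.004,0.3],[0.015,0,0.002,0.017,0,0.004,0.3],[0.01,0,0,0,0,0,0.3],[0,0,0,0,0,0,0.3]]]'; python3 -c "
from h import *
go(.58,-.002,.051,-.089)"
```

```text
t: 47.5
tool_pos: [0.5778, 0.0028, 0.079]
orientation: [1.273, 1.168, -1.272]
force: [-0.0, 0.3, -3.6]
opening: 0.0595
t 47.5 pos [0.5778 0.0028 0.079 ] yaw -0.086 turn [ 0.003 -0.001  0.   ] shift(after turn) [0.028  0.0026 0.0046] shift now [0.028  0.0026 0.0047] F [-0.   0.3 -3.6] open 0.0595
```

```bash
python3 -m inch '[[[0.01,0.002,0.0045,0.003,0,0,0.3],[0.009,0,0,0,0,0,0.3],[0.005,0,0,0,0,0,0.3],[0.001,0,0,0,0,0,0.3]]]'; python3 -c "
from h import *
go(.58,-.002,.0487,-.089)"
```

```text
t: 47.9
tool_pos: [0.5801, -0.0014, 0.0528]
orientation: [1.275, 1.166, -1.272]
force: [-0.4, -0.4, -2.9]
opening: 0.0598
t 47.9 pos [ 0.5801 -0.0014  0.0528] yaw -0.088 turn [ 0.001 -0.001 -0.001] shift(after turn) [ 0.0041 -0.0001  0.0006] shift now [ 0.0041 -0.0001  0.0006] F [-0.4 -0.4 -2.9] open 0.0598
```

```bash
python3 -m inch '[[[0.003,0,0.0005,0,0,0,0.3],[0.0015,0,0,0,0,0,0.3],[0.001,0,0,0,0,0,0.3]]]'; python3 -c "
from h import *
go(.58,-.002,.0487,-.089)"
```

```text
t: 48.2
tool_pos: [0.5807, -0.0021, 0.0488]
orientation: [1.275, 1.166, -1.272]
force: [-6.2, 0.7, 8.1]
opening: 0.0597
t 48.2 pos [ 0.5807 -0.0021  0.0488] yaw -0.088 turn [ 0.001 -0.001 -0.002] shift(after turn) [ 0.0001 -0.0007 -0.0001] shift now [ 0.0001 -0.0007 -0.0001] F [-6.2  0.7  8.1] open 0.0597
```

Opening only to about 72 mm here, to stay clear of the neighbours. Then I rise, back away and check.

```bash
python3 -m inch '[[[0,0,0,0,0,0,0.77],[0,0,0,0,0,0,0.77],[0,0,0,0,0,0,0.77],[-0.01,0,0,0,0,0,0.77],[-0.03,0,0,0,0,0,0.77],[-0.04,0,0,0,0,0,0.77],[-0.04,0,0,0,0,0,0.77],[-0.01,-0.03,-0.03,0,0,0,0.77],[0,-0.03,-0.03,0,0,0,0.77],[0,-0.03,-0.03,0,0,0,0.77],[0,-0.02,-0.04,0,0,0,0.77],[0,-0.02,-0.04,0,0,0,0.77],[0,-0.01,-0.04,0,0,0,0.77],[0,0,-0.045,0,0,0,0.77],[0,0,-0.045,0,0,0,0.77],[0,0,0,0,0,0,0.77],[0,0,0,0,0,0,0.77],[0,0,0,0,0,0,0.77]]]'; python3 -c "
from h import *
from plant import optics
go(.58,-.002,.0487,-.089)
c=optics.read_camera('top')
cv2.imwrite('pics/t5.png',cv2.resize(c['frame'][135:285,245:460],None,fx=3.6,fy=3.6,interpolation=cv2.INTER_CUBIC))"
```

```text
t: 50.0
tool_pos: [0.4681, 0.32, 0.2013]
orientation: [1.293, 1.152, -1.254]
force: [0.7, -0.2, 0.7]
opening: 0.0717
t 50.0 pos [0.4681 0.32   0.2013] yaw -0.091 turn [-0.002 -0.008 -0.024] shift(after turn) [0.1526 0.1401 0.3108] shift now [0.1533 0.1371 0.3118] F [ 0.7 -0.2  0.7] open 0.0717
```

View pics/t5.png

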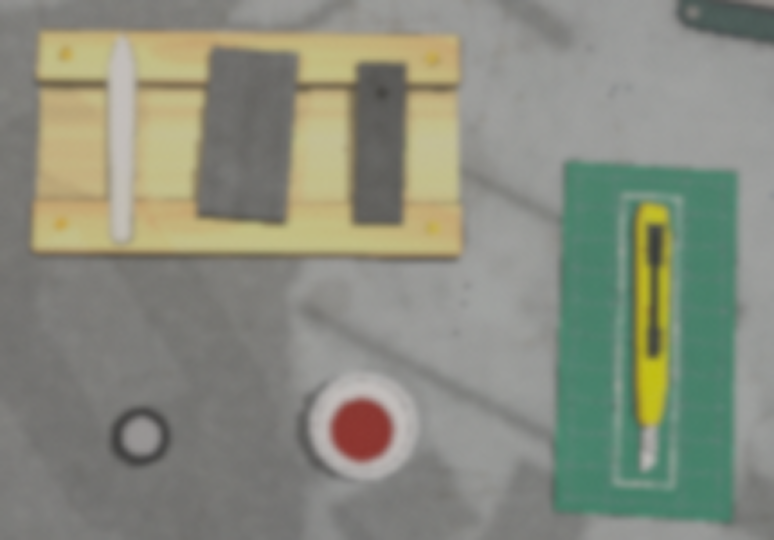

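Every piece matches its starting pixels, rescaled, to within 1–2 crop px (about 1 mm). The folder tip is at (122,37), the block corner at (211,46) and the bar corner at (357,62). The knife lies in the frame, and the loupe and tin have not moved.

```bash
python3 -c "
from plant import workorder;print(workorder.close_job())"
```

```text
the job is handed in; nothing more can be done
None
```

The job is done and handed in at about 50 s of the 141 s allowed; the hand-in gives no verdict.

- **Pile:** I moved the block, bar and folder onto the board as one pile. The camera showed their centres within about 2 mm of each other before I lifted the knife.
- **Knife:** I laid it in the frame on the mat, centred to within about 3 mm.
- **Pieces:** I put the folder, bar and block back across the rack. In the last top view each sits within about 1 mm of where it started, with its direction unchanged.
- **Bystanders:** The loupe and the tin look undisturbed in the last top view. The gripper was clear of everything at the end.
- **Disagreement:** The wrist camera read positions 2–4 mm further in x than the top camera. I used values in between, well inside the tolerances. No check failed.

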